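Sort the drinks trolley

TASK

Tidy the drinks trolley: stand the two bottles in the slots of the bamboo rack, the two glass tumblers in the bays of the white tray (one to a slot or bay, either way round), and the yellow straw cup in the round steel caddy. Everything stays upright and goes down gently on the floor of its place without being dropped; leave the cherry jar and the steel jigger where they stand.

Things in the scene. Friction and masses are not known exactly. Their poses are not given: they have to be found in the camera images.
- bottle_brown: Brown mixer bottle with a white cap and a paper band, standing on the trolley, about 0.28 kg: straight body 50 mm in diameter up to 88 mm, short shoulder, cap 28 mm in diameter, 118 mm tall in all. Origin at the centre of the underside, z up along its axis; round, so it may be gripped from any side.
- bottle_green: Green mixer bottle with a red cap; same shape, size and weight as the brown one. Origin at the centre of the underside, z up along its axis; round, so it may be gripped from any side.
- tumbler_smoke: Squat straight-sided smoke-grey glass tumbler, open at the top, standing on the trolley, about 0.22 kg: 64 mm in outer diameter, 76 mm tall, wall 4 mm. Origin at the centre of the underside, z up along its axis; round, so it may be gripped from any side.
- tumbler_rose: Squat rose-pink glass tumbler; same shape, size and weight as the smoke-grey one. Origin at the centre of the underside, z up along its axis; round, so it may be gripped from any side.
- straw_cup: Hard yellow silicone cup with a white lid and a stiff teal straw, about 0.18 kg: 60 mm in diameter, straight-sided, 85 mm tall to the top of the lid; the straw (8 mm thick, 12 mm off the axis along the cup's +x) rises to 115 mm and is part of it. Origin at the centre of the underside, z up along its axis; round, so it may be gripped from any side.
- rack: Low bamboo bottle rack, 92 mm (x) by 172 mm (y) by 30 mm high, with two square slots, open at the top, 68 by 68 mm, centred 40 mm either side of the origin along its y axis; slot floor 6 mm above the trolley top, walls 12 mm thick. Fixed. Origin at the centre of the underside, z up.
- tray: White metal tray with two dark grey bays, 98 mm (x) by 192 mm (y), walls 18 mm high and 4 mm thick, a divider across the middle; the bays are 90 by 90 mm, centred 47 mm either side of the origin along its y axis; bay floor 4 mm above the trolley top. Fixed. Origin at the centre of the underside, z up.
- caddy: Round steel caddy with a cork-lined floor: 92 mm in outer, 84 mm in inner diameter, rim 16 mm high; floor 5 mm above the trolley top. Fixed. Origin at the centre of the underside, z up.
- jar: Dark red jar of cherries with a brass lid, 58 mm in diameter, 80 mm tall, loose; to be left where it stands. Origin at the centre of the underside.
- jigger: Small steel double-cone bar measure, waisted in the middle, 44 mm in diameter at both ends, 78 mm tall, loose; to be left where it stands. Origin at the centre of the underside.
Things that resemble listed ones, but are neither listed nor needed, are in the scene too. What is shaped like the bottle_green but blue or purple is not meant. There is more than one size of the tumbler_rose; the job needs the smaller.

How it is judged:
At the end, for the whole second after the job is handed in: Upright (within 7 degrees) and at rest on the floor of their places: bottles within 13 mm of a rack slot's centre each way, tumblers within 17 mm of a tray bay's centre each way, cup within 16 mm of the caddy's centre. Jar and jigger upright, within 30 mm of their starts (angle between each of bottle_brown, bottle_green, tumbler_smoke, tumbler_rose, straw_cup, jar, jigger's own z axis and vertical below 0.12 rad and linear speed of each of bottle_brown, bottle_green, tumbler_smoke, tumbler_rose, straw_cup below 0.03 m/s and z of bottle_brown in the frame of rack between 0.001 and 0.012 m and x of bottle_brown in the frame of rack between -0.013 and 0.013 m and (y of bottle_brown in the frame of rack between 0.027 and 0.053 m or y of bottle_brown in the frame of rack between -0.053 and -0.027 m) and z of bottle_green in the frame of rack between 0.001 and 0.012 m and x of bottle_green in the frame of rack between -0.013 and 0.013 m and (y of bottle_green in the frame of rack between 0.027 and 0.053 m or y of bottle_green in the frame of rack between -0.053 and -0.027 m) and z of tumbler_smoke in the frame of tray between 0.001 and 0.012 m and x of tumbler_smoke in the frame of tray between -0.017 and 0.017 m and (y of tumbler_smoke in the frame of tray between 0.03 and 0.064 m or y of tumbler_smoke in the frame of tray between -0.064 and -0.03 m) and z of tumbler_rose in the frame of tray between 0.001 and 0.012 m and x of tumbler_rose in the frame of tray between -0.017 and 0.017 m and (y of tumbler_rose in the frame of tray between 0.03 and 0.064 m or y of tumbler_rose in the frame of tray between -0.064 and -0.03 m) and z of straw_cup in the frame of caddy between 0.001 and 0.012 m and horizontal distance between straw_cup and caddy below 0.016 m and distance of each of jar, jigger from where it was at the start of the episode below 0.03 m); the robot touches nothing.
It fails at once if a bottle, a tumbler or the straw cup tipped by more than about 40 degrees (angle between any of bottle_brown, bottle_green, tumbler_smoke, tumbler_rose, straw_cup's own z axis and vertical above 0.7 rad).
It fails at once if the jar or the jigger knocked over, or shifted by more than 50 mm (angle between any of jar, jigger's own z axis and vertical above 0.5 rad or distance of any of jar, jigger from where it was at the start of the episode above 0.05 m).
It fails at once if a bottle, a tumbler or the cup falls or is thrust into its place at more than 0.7 m/s, as when dropped from over 25 mm ((linear speed of bottle_brown above 0.7 m/s and horizontal distance between bottle_brown and rack below 0.08 m and z of bottle_brown in the frame of rack below 0.045 m) or (linear speed of bottle_green above 0.7 m/s and horizontal distance between bottle_green and rack below 0.08 m and z of bottle_green in the frame of rack below 0.045 m) or (linear speed of tumbler_smoke above 0.7 m/s and horizontal distance between tumbler_smoke and tray below 0.08 m and z of tumbler_smoke in the frame of tray below 0.045 m) or (linear speed of tumbler_rose above 0.7 m/s and horizontal distance between tumbler_rose and tray below 0.08 m and z of tumbler_rose in the frame of tray below 0.045 m) or (linear speed of straw_cup above 0.7 m/s and horizontal distance between straw_cup and caddy below 0.08 m and z of straw_cup in the frame of caddy below 0.045 m)).
It also fails if it takes over 128 s, if anything falls off the work surface, if the arm or the gripper's body presses on something with over 40 N, if the wrist force passes 120 N, or if a joint passes its speed limit or range.

ROBOT

A 6-joint arm with a two-finger parallel gripper is mounted at the origin on the work surface. World frame = base frame: x ahead of the robot, y to its left, z up, the work surface at z = 0. Lengths are in m, angles in rad, forces in N, time in s.
With the tool pointing down it reaches from about 0.225 to 0.875 m from the base axis. Payload 3.4 kg.
Tool frame: the origin (TCP) lies at the very end of the fingers, on their centre line; the grasp point (between the pads) lies 19 mm behind it; x points along the fingers, z is the direction in which the jaws open and shut, and the axes are right-handed (so a half turn about x gives the same grasp; the last joint's range is limited). The gripper opens to 85 mm and grips with 20 to 120 N. Pads are 22 mm wide; open, the fingers measure 114 mm over their backs; the gripper's body (76 mm by 85 mm) begins 54 mm behind the grasp point. The pads swing forward as they close: fully open they stand 13 mm farther back than shut.
Start: joints at [-1.426, 0.276, 1.505, -0, 1.361, -0.121], TCP at [0.151, -0.555, 0.201] pointing down, gripper open.
Joint ranges: [-2.89, 2.89], [-0.75, 2.08], [0.22, 2.7], [-1.18, 4.32], [0.11, 2.71], [-2.7, 2.7]. Speed limits (rad/s): [2.57, 2.57, 3.14, 3.14, 3.14, 3.14].

INTERFACE

Orientations are given as a unit quaternion [w, x, y, z].
In Python, from rig import manip, viewer, finder gives the robot as it stands.
- The arm moves only by the tool move_arm, never from a script. Its argument "rows" is a list of rows, each a list of 3 entries, a list of its own where there are three numbers: the shift along the tool's x, y, z in mm, then the turn about the tool's x in rad, then the finger opening in mm, from 0 to 85.4. A call has 1 to 8 rows; each row is the pose to reach, as a shift and turn from the pose measured when the call began, along the tool's axes at that moment; what a row does not reach only later rows make up. A row lasts 1/12 s, in which the tool goes at most 41.7 mm and 7.16 degrees, less where a joint would pass 70% of its speed; a pose out of reach is approached as far as the arm can. A call with a gripper value outside its range is refused whole. The fingers move at their own pace and stop on an object; "force" is the grip in N (left out, the last holds). Time passes only in rows, so rows that repeat a pose let the fingers close. It gives the time, the measured TCP pose, the force and the opening at its end, in the units of the state.
- manip.get_state(): the state, without advancing time (a new reading comes with each control period).
- viewer.get_image(name): name is "scene" or "top"; returns the picture (420x560x3 uint8, red, green, blue); there is no depth.
- viewer.get_calibration(name): a dict with "mtx" (3x3 intrinsics, pixels), "R" (3x3) and "t" (3): a world point X has camera coordinates R X + t. Camera axes: x right, y down, z forward; pixel columns grow to the right and rows downward; lengths in m; the calibration is good to about 2 mm. A picture is of the moment at which its call begins. get_calibration takes no time and is no camera call.
- manip.sign_off(): hands the job in, once; it reports no verdict.
Trained networks look in the newest picture that a camera, given by its name, has taken for a name from the list of things; names that differ only in an ending like _2 or _b are one class to them, and where a whole thing is asked for, a point or a joint stands for the part that bears it (a point fixed in the world has none). Each returns a list of dicts, best first, with "score" (0 to 1); they miss things now and then, are a little off and sometimes report something else, mostly with a low value. They report only what shows in the picture. A call takes as long as a camera call. They do not tell look-alikes from the thing itself.
- finder.look_for(target, camera): "centre" ([column, row] in pixels, amid what is visible of it).
- finder.trace(target, camera): "mask" (420x560 bool, what is visible of it) and "centre" ([column, row] in pixels, amid what is visible of it).
The state is a dict: "clock": time; "qpos": joint angles; "qd": joint speeds; "effort": joint torques, N m; "position": TCP position; "ee_rot": TCP orientation; "contact_force": force on the tool from outside, world axes, zero at the start; "moment": the same for the moment, N m; "width": finger opening in m.
Only numpy, scipy, OpenCV 4.12 (cv2) and the standard library are available. Lean on these libraries where they do the work, as an engineer would, in place of code of your own. Each camera call takes 0.05 s, during which the arm holds its last target.

## Working session

There is one attempt and no reset: what is moved stays moved. The work goes in short steps, Python scripts to look and compute and a tool call to move; the robot and the scene stay as the last step left them, time stands still between calls to the robot, and variables do not carry over. Pictures are saved under pics/ and viewed, and the job is handed in when it is done.

Besides the shell and the picture viewer there is one more tool, called in YAML: its name, and indented under it one key for each argument. move_arm: Moves the arm, as the interface text tells. Its arguments: {"type":"object","properties":{"rows":{"type":"array"},"force":{"type":"number"}},"required":["rows"]}

```bash
mkdir -p pics; ls
python3 - <<'E'
from rig import manip, viewer, finder
import cv2
print(manip.get_state())
for n in("scene","top"):
    im=viewer.get_image(n); cv2.imwrite(f"pics/{n}0.png",im[:,:,::-1]); c=viewer.get_calibration(n); print(n,c)
E
```

```text
pics
{'clock': 0.0, 'qpos': array([-1.42602428e+00,  2.76602679e-01,  1.50612842e+00,  2.49518486e-05,
        1.36072745e+00, -1.21012137e-01]), 'qd': array([-0.00187374, -0.00118288, -0.00060885, -0.00085429, -0.00087883,
       -0.00013375]), 'effort': array([ 1.87456517e-04, -4.16768575e+01, -2.45802462e+01,  1.66392838e-04,
        1.10734851e-02, -9.04764050e-06]), 'position': array([ 0.15094466, -0.55422274,  0.20053728]), 'ee_rot': array([ 0.56137474,  0.42980913,  0.56230665, -0.42887499]), 'contact_force': array([-0.16309508,  0.17795419,  0.73004665]), 'moment': array([-0.03671967, -0.05799773,  0.03004434]), 'width': 0.08530716043187878}
scene {'mtx': array([[399.29910885,   0.        , 285.58912425],
       [  0.        , 399.29910885, 204.5140338 ],
       [  0.        ,   0.        ,   1.        ]]), 'R': array([[ 0.10442192,  0.99450174, -0.00789686],
       [ 0.82313035, -0.09087898, -0.56053317],
       [-0.55816887,  0.0520318 , -0.82809432]]), 't': array([-0.06066646, -0.37703615,  1.32576019])}
top {'mtx': array([[542.07031501,   0.        , 287.86422693],
       [  0.        , 542.07031501, 208.99748019],
       [  0.        ,   0.        ,   1.        ]]), 'R': array([[-0.01418444, -0.99989845,  0.00137244],
       [-0.9967109 ,  0.01402967, -0.07981577],
       [ 0.07978841, -0.00250007, -0.99680869]]), 't': array([0.02510773, 0.48700832, 1.51805247])}
```

View pics/scene0.png

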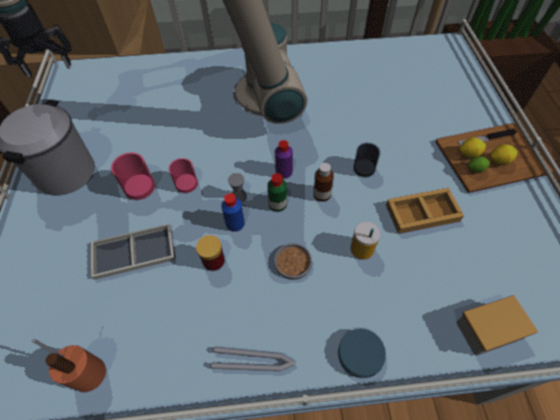

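View pics/top0.png

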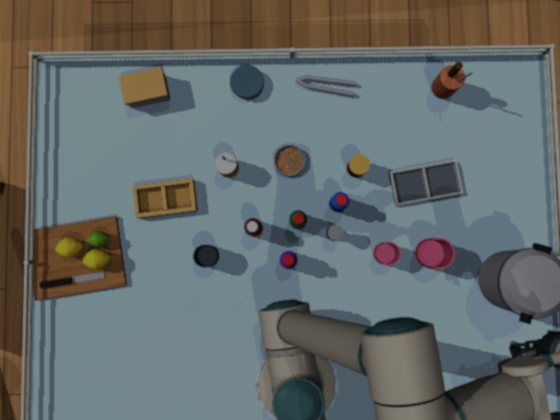

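Both cameras show the scene. In the "scene" picture:
- **Green bottle candidates:** green/red cap at (278,193), blue at (233,213), purple at (284,160). I choose green.
- **Rose tumbler candidates:** small at (183,176), large at (133,176). I choose the small one.
- **Single matches:** smoke tumbler (367,160), brown bottle (323,182), cup (365,240), caddy (293,261; the dark dish at (362,352) is a look-alike), rack (425,210), tray (133,251), jar (211,253), jigger (238,188).

```bash
cat > find.py <<'E'
from rig import manip, viewer, finder
import cv2, numpy as np, pickle
T=["bottle_brown","bottle_green","tumbler_smoke","tumbler_rose","straw_cup","rack","tray","caddy","jar","jigger"]
out={}
for n in("scene","top"):
    viewer.get_image(n)
    for t in T:
        r=finder.trace(t,n); out[n,t]=r
        print(n,t,[(np.round(d["centre"]).astype(int).tolist(),round(d["score"],2),int(d["mask"].sum())) for d in r[:5]])
pickle.dump(out,open("m.pkl","wb"))
print(manip.get_state()["clock"])
E
python3 find.py
python3 - <<'E'
import cv2,numpy as np
a=cv2.imread('pics/scene0.png')[130:280,90:390]; b=cv2.imread('pics/top0.png')[130:280,130:470]
a=cv2.resize(a,(600,300),interpolation=cv2.INTER_CUBIC);b=cv2.resize(b,(600,265),interpolation=cv2.INTER_CUBIC)
cv2.imwrite('pics/crop0.png',np.vstack([a,b]))
E
```

```text
scene bottle_brown [([322, 182], 0.69, 590)]
scene bottle_green [([234, 216], 0.76, 695), ([284, 158], 0.65, 608), ([276, 194], 0.57, 651), ([126, 254], 0.29, 3124)]
scene tumbler_smoke [([365, 160], 0.81, 681)]
scene tumbler_rose [([132, 177], 0.79, 1475), ([184, 178], 0.77, 732)]
scene straw_cup [([361, 239], 0.87, 871)]
scene rack [([424, 209], 0.62, 2503)]
scene tray [([128, 252], 0.78, 3097)]
scene caddy [([128, 251], 0.16, 3073)]
scene jar [([206, 252], 0.88, 773)]
scene jigger [([237, 185], 0.64, 322)]
top bottle_brown [([251, 225], 0.58, 280)]
top bottle_green [([296, 221], 0.85, 295), ([336, 201], 0.82, 334)]
top tumbler_smoke [([208, 256], 0.81, 520)]
top tumbler_rose [([387, 252], 0.93, 517), ([434, 254], 0.81, 1056)]
top straw_cup [([224, 162], 0.71, 475)]
top rack [([164, 199], 0.69, 2127)]
top tray [([297, 222], 0.74, 251), ([428, 182], 0.58, 2379)]
top caddy [([290, 157], 0.6, 792), ([162, 196], 0.59, 2091), ([208, 257], 0.18, 493)]
top jar [([360, 165], 0.61, 395)]
top jigger [([333, 232], 0.69, 199)]
1.2
```

View pics/crop0.png

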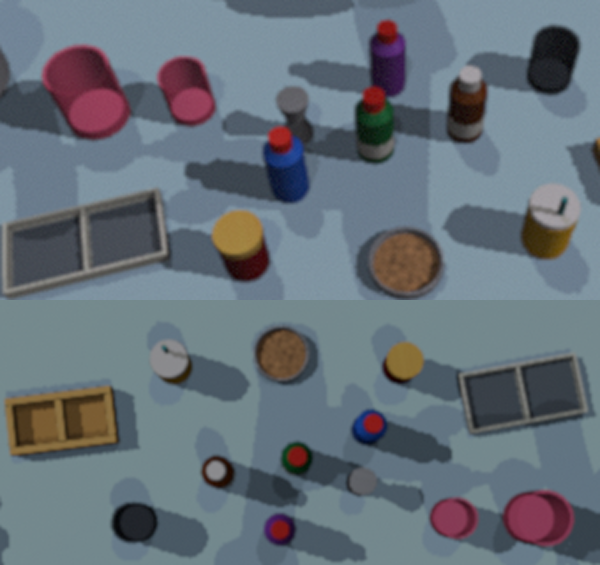

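The crop confirms the choices. The green bottle with the paper band is at (278,193) and the small rose tumbler at (183,176). The network masks are offset by a few pixels, so I'll refine them with GrabCut and fit silhouettes of the known shapes.

```bash
cat > fit.py <<'E'
import cv2, numpy as np, pickle
from scipy.optimize import minimize
from rig import viewer
CAL={n:viewer.get_calibration(n) for n in("scene","top")}
def proj(X,n):
    c=CAL[n]; p=(c["R"]@np.asarray(X,float).T).T+c["t"]; p=p@c["mtx"].T
    return p[:,:2]/p[:,2:]
A=np.linspace(0,2*np.pi,40,endpoint=False)
PROF={"bottle":[(25,0),(25,88),(14,98),(14,118)],"tumbler":[(32,0),(32,76)],"straw":[(30,0),(30,85)],"jar":[(29,0),(29,80)],
 "jigger":[(22,0),(10,39),(22,78)],"caddy":[(46,0),(46,16)]}
BOX={"rack":(92,172,30),"tray":(98,192,18)}
def rings(t,p):
    x,y,z=p[:3]; k=t.split("_")[0]
    if k in PROF: return [np.c_[x+r/1e3*np.cos(A),y+r/1e3*np.sin(A),np.full(40,z+h/1e3)] for r,h in PROF[k]]
    a,b,h=np.array(BOX[k])/2e3; h*=2; c,s=np.cos(p[3]),np.sin(p[3])
    q=np.array([[a,b],[-a,b],[-a,-b],[a,-b]])@np.array([[c,s],[-s,c]])
    return [np.c_[q+[x,y],np.full(4,z+hh)] for hh in(0,h)]
S=4
def sil(t,p,n):
    m=np.zeros((420*S,560*S),np.uint8); R=rings(t,p)
    for a,b in zip(R,R[1:]):
        h=cv2.convexHull(((proj(np.r_[a,b],n)+.5)*S*16).astype(np.int32)); cv2.fillConvexPoly(m,h,1,shift=4)
    return m
def back(uv,z,n):
    c=CAL[n]; d=c["R"].T@np.linalg.inv(c["mtx"])@[*uv,1]; o=-c["R"].T@c["t"]
    return o+d*(z-o[2])/d[2]
def refine(im,mask):
    k=cv2.getStructuringElement(2,(13,13)); k2=cv2.getStructuringElement(2,(7,7))
    m=mask.astype(np.uint8); g=np.full(m.shape,cv2.GC_BGD,np.uint8)
    big=cv2.dilate(m,k); g[big>0]=cv2.GC_PR_BGD; g[m>0]=cv2.GC_PR_FGD; g[cv2.erode(m,k2)>0]=cv2.GC_FGD
    ys,xs=np.nonzero(big); y0,y1,x0,x1=max(ys.min()-6,0),ys.max()+6,max(xs.min()-6,0),xs.max()+6
    sub=np.ascontiguousarray(im[y0:y1,x0:x1]); gg=np.ascontiguousarray(g[y0:y1,x0:x1])
    cv2.grabCut(sub,gg,None,np.zeros((1,65)),np.zeros((1,65)),4,cv2.GC_INIT_WITH_MASK)
    o=np.zeros_like(m); o[y0:y1,x0:x1]=((gg==1)|(gg==3)); return cv2.morphologyEx(o,cv2.MORPH_OPEN,np.ones((3,3),np.uint8))
def fit(t,masks,p0,freez=True):
    M={n:cv2.resize(m,None,fx=S,fy=S,interpolation=1) for n,m in masks.items()}
    def f(v):
        p=np.array(v); 
        if freez: p=np.r_[v[:2],0,v[2:]]
        c=0
        for n in M:
            s=sil(t,p,n); c+=1-(s&M[n]).sum()/max(1,(s|M[n]).sum())
        return c
    v0=np.array(p0,float)
    if freez: v0=np.delete(v0,2)
    st=np.array([.01,.01,.01,.15]) if not freez else np.array([.01,.01,.15])
    sx=np.vstack([v0]+[v0+np.eye(len(v0))[i]*st[i] for i in range(len(v0))])
    r=minimize(f,v0,method="Nelder-Mead",options=dict(initial_simplex=sx,xatol=2e-4,fatol=1e-4))
    return r.x,r.fun
E
cat > go.py <<'E'
from fit import *
D=pickle.load(open("m.pkl","rb"))
im={n:cv2.imread(f"pics/{n}0.png") for n in CAL}
pick={("scene","bottle_green"):(276,194),("scene","tumbler_rose"):(184,178),("top","tumbler_rose"):(387,252),("top","tray"):(428,182),("top","bottle_green"):(296,221)}
ov={n:cv2.resize(i,None,fx=2,fy=2,interpolation=2) for n,i in im.items()}
ov={n:cv2.resize(i,None,fx=S,fy=S,interpolation=2) for n,i in im.items()}
res={}
for t in ["bottle_brown","bottle_green","tumbler_smoke","tumbler_rose","straw_cup","rack","tray","caddy","jar","jigger"]:
    ms={}
    for n in CAL:
        if (n,t)==("scene","caddy"):
            m=np.zeros((420,560),np.uint8); cv2.ellipse(m,(293,261),(18,16),0,0,360,1,-1)
        else:
            c=pick.get((n,t)); L=D[n,t]
            m=(min(L,key=lambda d:np.hypot(*(np.array(d["centre"])-c))) if c else L[0])["mask"]
        ms[n]=refine(im[n],m)
    uv=np.argwhere(ms["top"]).mean(0)[::-1]
    h=BOX.get(t,(0,0,(PROF.get(t.split("_")[0]) or [(0,0)])[-1][1]))[2]
    p0=[*back(uv,h/2e3,"top")[:2],0.]
    outs=[]
    for yaw in ([0.1,-.1] if t in BOX else [None]):
        q=p0+([yaw] if yaw is not None else [])
        outs.append((fit(t,ms,q),fit(t,ms,q,False)))
    o=min(outs,key=lambda o:o[0][1]); res[t]=o[0][0]
    print(t,"z=0:",np.round(o[0][0],4),round(o[0][1],3)," free:",np.round(o[1][0],4),round(o[1][1],3))
    p=np.r_[o[0][0][:2],0,o[0][0][2:]]
    for n in CAL:
        cs,_=cv2.findContours(sil(t,p,n),0,2); cv2.drawContours(ov[n],cs,-1,(0,255,255),1)
        cs,_=cv2.findContours(cv2.resize(ms[n],None,fx=S,fy=S,interpolation=1),0,2); cv2.drawContours(ov[n],cs,-1,(255,0,255),1)
pickle.dump(res,open("res.pkl","wb"))
cv2.imwrite("pics/ovs.png",cv2.resize(ov["scene"][130*S:290*S,80*S:470*S],(800,328),interpolation=3)); 
cv2.imwrite("pics/ovt.png",cv2.resize(ov["top"][130*S:280*S,120*S:470*S],(800,343),interpolation=3))
E
python3 go.py
```

```text
bottle_brown z=0: [0.4361 0.1144] 0.24  free: [4.362e-01 1.142e-01 2.000e-04] 0.238
bottle_green z=0: [ 0.4562 -0.0083] 0.19  free: [ 0.4562 -0.008   0.0005] 0.192
tumbler_smoke z=0: [0.3595 0.248 ] 0.204  free: [ 0.3591  0.2482 -0.0045] 0.196
tumbler_rose z=0: [ 0.3597 -0.2552] 0.144  free: [ 0.3597 -0.2558 -0.0023] 0.138
straw_cup z=0: [0.6127 0.1878] 0.177  free: [ 0.6125  0.1882 -0.0026] 0.166
rack z=0: [0.5252 0.3675 0.1069] 0.122  free: [ 0.5242  0.3686 -0.0028  0.1103] 0.115
tray z=0: [ 0.5595 -0.3798  0.1734] 0.221  free: [ 0.5567 -0.3822 -0.008   0.1721] 0.198
caddy z=0: [0.6285 0.0085] 0.334  free: [ 0.6273  0.0093 -0.0072] 0.316
jar z=0: [ 0.6055 -0.1801] 0.233  free: [ 6.055e-01 -1.795e-01 -3.000e-04] 0.232
jigger z=0: [ 0.4177 -0.1105] 0.361  free: [ 0.4175 -0.1104 -0.0026] 0.348
```

View pics/ovs.png

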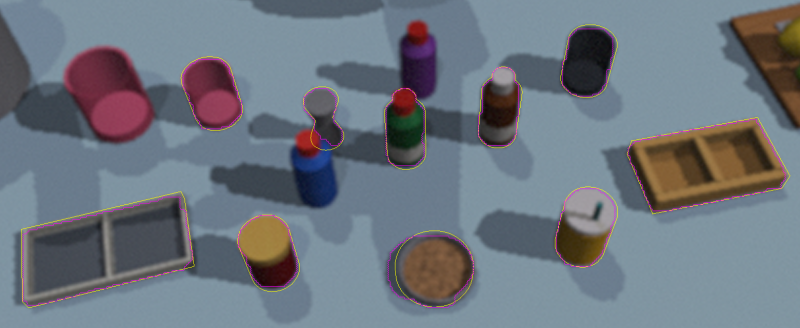

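View pics/ovt.png

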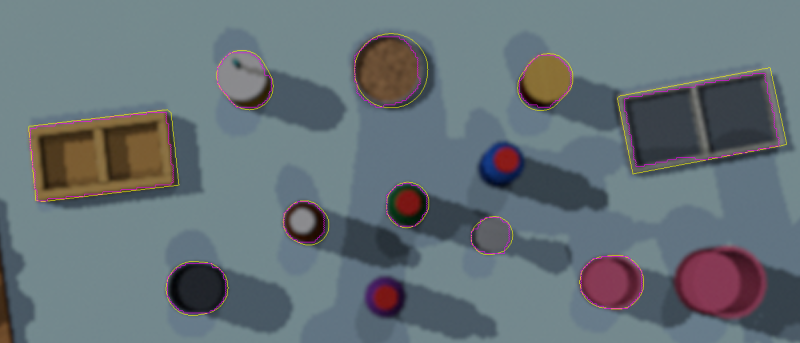

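The overlay contours match the pictures to about 1 px (3 mm) in both views, and the free-height fits put every base within 8 mm of z = 0. Next is a helper that turns world targets into tool shifts.

```bash
cat > h.py <<'E'
import sys,numpy as np
from rig import manip
from scipy.spatial.transform import Rotation as Ro
def rot(s): w,x,y,z=s["ee_rot"]; return Ro.from_quat([x,y,z,w]).as_matrix()
def to(*tg,phi=0.14):
    s=manip.get_state(); R=rot(s); f=np.arctan2(R[1,2],R[0,2])
    d=(phi-f+np.pi/2)%np.pi-np.pi/2
    for t in tg: print(t,"shift",np.round(R.T@(np.array(t)-s["position"])*1e3,1),"turn",round(-d,3))
    print("clk",round(s["clock"],2),"pos",np.round(s["position"],4),"phi",round(f,3),"w",round(s["width"]*1e3,1),"F",np.round(s["contact_force"],1),"q",np.round(s["qpos"],2),"toolx",np.round(R[:,0],3))
if __name__=="__main__":
    a=list(map(float,sys.argv[1:])); to(*[tuple(a[i:i+3]) for i in range(0,len(a),3)])
E
python3 h.py .36 -.255 .2
python3 - <<'E'
from fit import *
for nm,uv in(("blue",(341,202)),("purple",(288,260)),("bigrose",(434,253))): print(nm,back(uv,.1,"top"))
r=pickle.load(open("res.pkl","rb"))
for k,h in(("rack",.04),("tray",.047)):
    x,y,a=r[k]
    for s in(1,-1): print(k,s,np.round([x-np.sin(a)*s*h,y+np.cos(a)*s*h],4))
E
```

```text
(0.36, -0.255, 0.2) shift [   1.4  280.4 -234.4] turn -1.445
clk 1.2 pos [ 0.151  -0.5548  0.2014] phi -1.305 w 85.3 F [-0.4 -0.4  0.6] q [-1.43  0.28  1.5   0.    1.36 -0.12] toolx [ 0. -0. -1.]
blue [ 0.49773933 -0.12478546  0.1       ]
purple [0.34440701 0.01999965 0.1       ]
bigrose [ 0.35748237 -0.37017853  0.1       ]
rack 1 [0.5209 0.4073]
rack -1 [0.5295 0.3278]
tray 1 [ 0.5514 -0.3335]
tray -1 [ 0.5677 -0.4261]
```

move_arm:
  rows:
    - [[0, 35, -29], -0.12, 85]
    - [[0, 70, -59], -0.24, 85]
    - [[0, 105, -88], -0.36, 85]
    - [[0, 140, -117], -0.48, 85]
    - [[0, 175, -146], -0.6, 85]
    - [[0, 210, -176], -0.72, 85]
    - [[0, 245, -205], -0.84, 85]
    - [[0, 280, -234], -0.96, 85]
  force: 50

```text
clock: 1.87
position: [0.3423, -0.2796, 0.2017]
ee_rot: [0.697, 0.119, 0.697, -0.12]
contact_force: [1.1, -0.1, -0.3]
width: 0.0853
```

```bash
python3 h.py .36 -.255 .2
```

```text
(0.36, -0.255, 0.2) shift [ 1.7 29.1  8.5] turn -0.48
clk 1.87 pos [ 0.3423 -0.2796  0.2017] phi -0.34 w 85.3 F [ 1.1 -0.1 -0.3] q [-0.84  0.07  1.76  0.    1.3  -0.5 ] toolx [ 0.001 -0.001 -1.   ]
```

move_arm:
  rows:
    - [[2, 29, 8], -0.12, 85]
    - [[2, 29, 8], -0.24, 85]
    - [[2, 29, 8], -0.36, 85]
    - [[2, 29, 8], -0.48, 85]
    - [[30, 29, 8], -0.48, 85]
    - [[60, 29, 8], -0.48, 85]
    - [[80, 29, 8], -0.48, 85]
    - [[80, 29, 8], -0.48, 85]

```text
clock: 2.53
position: [0.357, -0.2525, 0.1183]
ee_rot: [0.704, -0.048, 0.707, 0.052]
contact_force: [-1.9, 0.1, -0.0]
width: 0.0848
```

```bash
python3 h.py .36 -.255 .021
python3 - <<'E'
from rig import viewer
import cv2
for n in("scene","top"): cv2.imwrite(f"pics/a_{n}.png",cv2.resize(viewer.get_image(n)[100:300,100:400,::-1],None,fx=2,fy=2))
E
python3 -c "
import cv2,numpy as np
cv2.imwrite('pics/a.png',np.hstack([cv2.imread('pics/a_scene.png')[:,:400],cv2.imread('pics/a_top.png')[:,200:]]))"
```

```text
(0.36, -0.255, 0.021) shift [97.2 -3.5  3. ] turn 0.0
clk 2.53 pos [ 0.357  -0.2525  0.1183] phi 0.14 w 84.8 F [-1.9  0.1 -0. ] q [-0.77  0.14  1.91 -0.    1.1  -0.92] toolx [-0.005  0.005 -1.   ]
```

View pics/a.png

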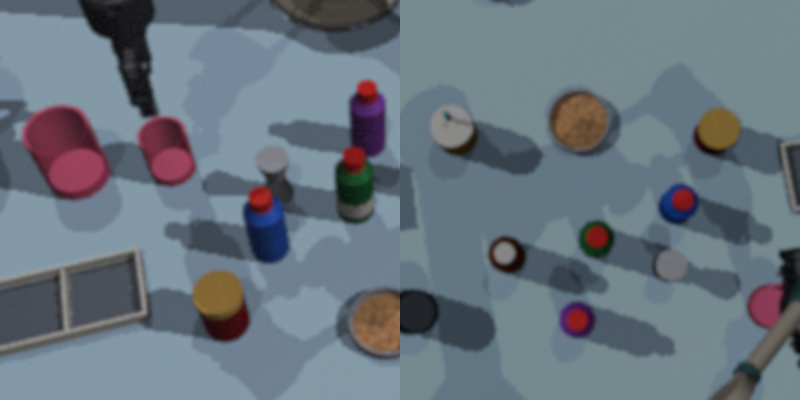

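Run:
```python
from fit import *
from h import *
s=manip.get_state();R=rot(s);p=s["position"]
for n in CAL:
    im=viewer.get_image(n).copy()[:,:,::-1]; im=cv2.resize(im,None,fx=S,fy=S,interpolation=2)
    for sg in(-1,1):
        q=proj([p+R[:,2]*sg*.0427-R[:,0]*.013],n)[0]; cv2.circle(im,tuple(((q+.5)*S).astype(int)),4,(0,255,0),-1)
    q=proj([[.36,-.255,.076]],n)[0]; cv2.circle(im,tuple(((q+.5)*S).astype(int)),4,(255,255,0),-1)
    c=((q+.5)*S).astype(int); cv2.imwrite(f"pics/b_{n}.png",im[max(0,c[1]-200):c[1]+200,c[0]-200:c[0]+200])
cv2.imwrite("pics/b.png",np.hstack([cv2.imread(f"pics/b_{n}.png") for n in CAL]))
```

```text
(no output)
```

View pics/b.png

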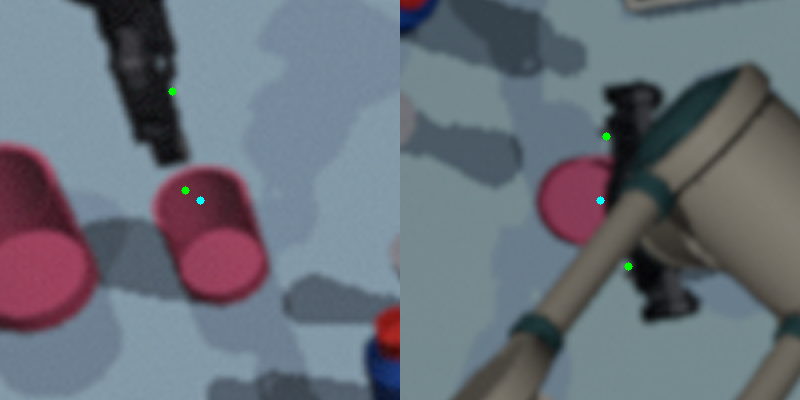

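Run:
```python
from fit import *
p=np.array([.151,-.5545,.2005]); z=np.array([np.cos(-1.305),np.sin(-1.305),0]);y=np.array([-z[1],z[0],0])
for n in CAL:
    im=cv2.imread(f"pics/{n}0.png"); im=cv2.resize(im,None,fx=S,fy=S,interpolation=2)
    for h,col in((0.,(0,0,255)),(.013,(0,255,0)),(.04,(255,255,0)),(.073,(255,0,255))):
      for sg in(-1,1):
        q=proj([p+z*sg*.0427+[0,0,h]],n)[0]; print(n,h,q); cv2.circle(im,tuple(((q+.5)*S).astype(int)),4,col,-1)
    c=((q+.5)*S).astype(int); c=np.clip(c,[200,200],[560*S-200,420*S-200]); cv2.imwrite(f"pics/b_{n}.png",im[c[1]-200:c[1]+200,c[0]-200:c[0]+200])
cv2.imwrite("pics/c.png",np.hstack([cv2.imread(f"pics/b_{n}.png") for n in CAL]))
```

```text
scene 0.0 [74.34574949 80.47930284]
scene 0.0 [40.30841465 88.45316257]
scene 0.013 [72.12873634 76.41418125]
scene 0.013 [37.69849139 84.4050846 ]
scene 0.04 [67.37491461 67.69756025]
scene 0.04 [32.09923516 75.72045155]
scene 0.073 [61.27441987 56.51167581]
scene 0.073 [24.90793181 64.56650036]
top 0.0 [506.48319256 341.18382072]
top 0.0 [539.54112444 331.4206921 ]
top 0.013 [508.64052157 342.05694022]
top 0.013 [542.01980434 332.19662166]
top 0.04 [513.25953696 343.92635949]
top 0.04 [547.32661239 333.85787258]
top 0.073 [519.17342941 346.31984458]
top 0.073 [554.12062209 335.98467926]
```

View pics/c.png

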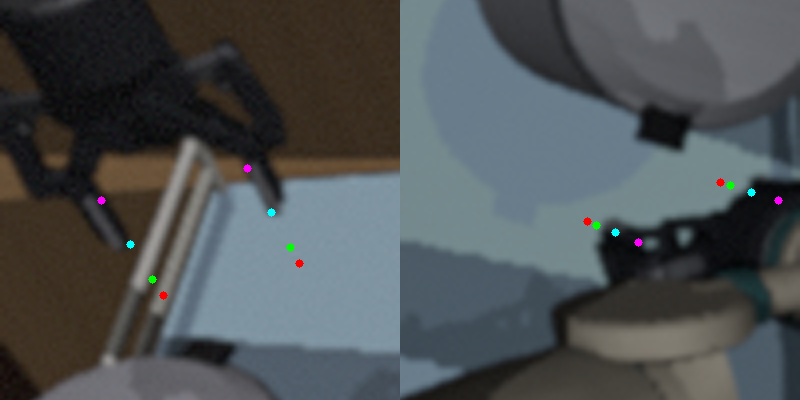

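The visible fingertips sit about 40 mm above the reported TCP when open, where the text implies 13 mm. I'll descend carefully and check against the picture.

move_arm:
  rows:
    - [[20, -3, 3], 0, 85]
    - [[40, -3, 3], 0, 85]
    - [[60, -3, 3], 0, 85]
    - [[80, -3, 3], 0, 85]
    - [[90, -3, 3], 0, 85]
    - [[97, -3, 3], 0, 85]
    - [[97, -3, 3], 0, 85]
    - [[97, -3, 3], 0, 85]

```text
clock: 3.4
position: [0.3651, -0.2597, 0.027]
ee_rot: [0.707, -0.051, 0.704, 0.048]
contact_force: [-0.2, -0.3, 0.2]
width: 0.0851
```

```bash
cat > see.py <<'E'
# usage: see.py out x y z : crops both views around a world point
import sys
from fit import *
x,y,z=map(float,sys.argv[2:5]); L=[]
for n in CAL:
    im=cv2.resize(viewer.get_image(n)[:,:,::-1],None,fx=S,fy=S,interpolation=2)
    c=((proj([[x,y,z]],n)[0]+.5)*S).astype(int); c=np.clip(c,[200,200],[560*S-200,420*S-200]); L.append(im[c[1]-200:c[1]+200,c[0]-200:c[0]+200])
cv2.imwrite(f"pics/{sys.argv[1]}.png",np.hstack(L))
E
python3 h.py .36 -.255 .021; python3 see.py d .36 -.255 .05
```

```text
(0.36, -0.255, 0.021) shift [ 6.   5.3 -4.4] turn 0.0
clk 3.4 pos [ 0.3651 -0.2597  0.027 ] phi 0.14 w 85.1 F [-0.2 -0.3  0.2] q [-0.77  0.26  2.03 -0.    0.84 -0.91] toolx [ 0.004 -0.004 -1.   ]
```

View pics/d.png

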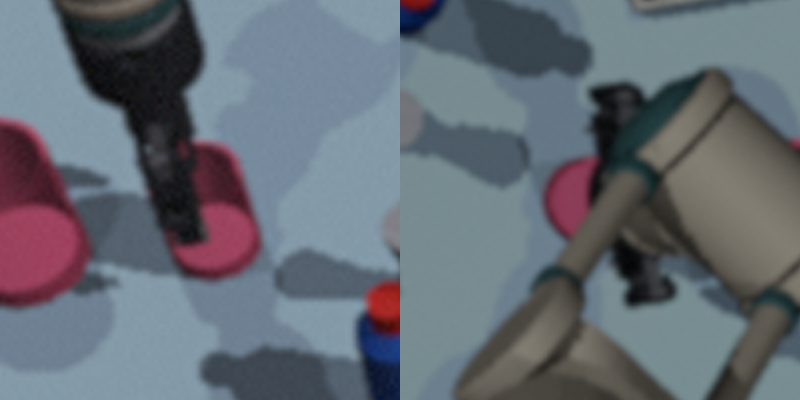

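Run:
```python
from fit import *
c0=((proj([[.36,-.255,.05]],"scene")[0]+.5)*S).astype(int)
for h in(0,.013,.04,.06): print(h,(proj([[.365+.045,-.2597+.006,.027+h]],"scene")[0]+.5)*S-c0+200)
for P in([.36,-.255,0],[.36,-.255,.076],[.392,-.255,.076],[.392,-.255,0]): print(P,(proj([P],"scene")[0]+.5)*S-c0+200)
print([-CAL[n]["R"].T@CAL[n]["t"] for n in CAL])
```

```text
0 [207.48217714 280.45543946]
0.013 [203.1569168  268.88943291]
0.04 [193.88429416 244.09388168]
0.06 [186.75143832 225.02019571]
[0.36, -0.255, 0] [216.80367029 245.38353573]
[0.36, -0.255, 0.076] [192.02946579 175.53489161]
[0.392, -0.255, 0.076] [189.88897648 213.70710047]
[0.392, -0.255, 0] [215.19094862 282.49988809]
[array([ 1.05668287, -0.04291345,  0.88603414]), array([0.36463965, 0.02206785, 1.55204438])]
```

move_arm:
  rows:
    - [[6, 5, -4], 0, 85]
    - [[14, 5, -4], 0, 85]
    - [[20, 5, -4], 0, 85]
    - [[23, 5, -4], 0, 85]
    - [[23, 5, -4], 0, 85]
    - [[23, 5, -4], 0, 85]

```text
clock: 4.0
position: [0.3606, -0.2554, 0.0039]
ee_rot: [0.707, -0.051, 0.704, 0.048]
contact_force: [1.4, -1.2, -0.7]
width: 0.0847
```

```bash
python3 h.py .36 -.255 .003; python3 see.py e .36 -.255 .05
```

```text
(0.36, -0.255, 0.003) shift [ 0.9  0.4 -0.5] turn 0.0
clk 4.0 pos [ 0.3606 -0.2554  0.0039] phi 0.14 w 84.7 F [ 1.4 -1.2 -0.7] q [-0.77  0.29  2.07 -0.    0.77 -0.91] toolx [ 0.004 -0.004 -1.   ]
```

View pics/e.png

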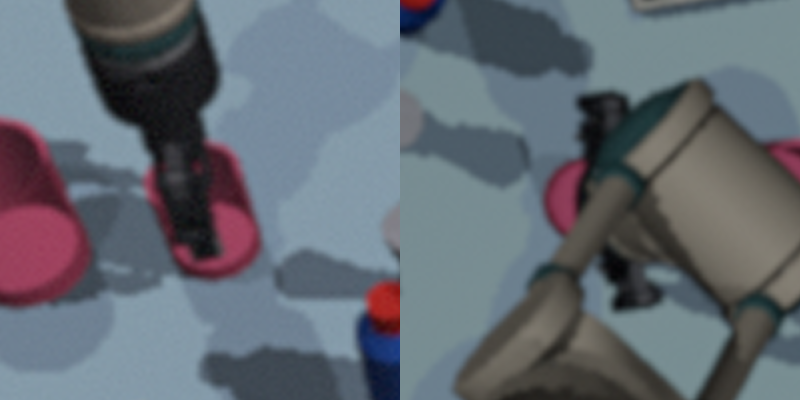

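move_arm:
  rows:
    - [[0, 0, 0], 0, 70]
    - [[0, 0, 0], 0, 62]
    - [[0, 0, 0], 0, 55]
    - [[0, 0, 0], 0, 50]
    - [[0, 0, 0], 0, 50]
    - [[0, 0, 0], 0, 50]
    - [[0, 0, 0], 0, 50]
    - [[0, 0, 0], 0, 50]
  force: 50

```text
clock: 4.77
position: [0.3611, -0.256, 0.0047]
ee_rot: [0.707, -0.052, 0.704, 0.048]
contact_force: [-1.1, -0.2, 6.4]
width: 0.0619
```

```bash
python3 h.py .36 -.255 .12; python3 see.py f .36 -.255 .05
```

```text
(0.36, -0.255, 0.12) shift [-115.4    0.4   -0.4] turn 0.0
clk 4.77 pos [ 0.3611 -0.256   0.0047] phi 0.14 w 61.9 F [-1.1 -0.2  6.4] q [-0.77  0.29  2.07 -0.    0.77 -0.91] toolx [ 0.005 -0.006 -1.   ]
```

View pics/f.png

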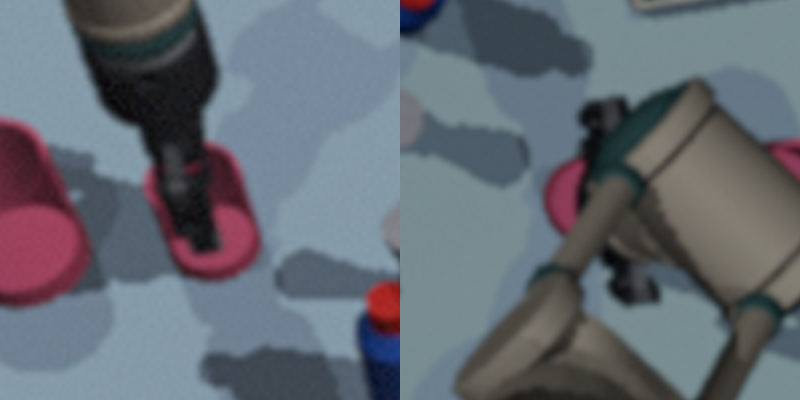

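move_arm:
  rows:
    - [[-4, 0, 0], 0, 50]
    - [[-8, 0, 0], 0, 50]
    - [[-14, 0, 0], 0, 50]
    - [[-24, 0, 0], 0, 50]
    - [[-40, 0, 0], 0, 50]
    - [[-60, 0, 0], 0, 50]
    - [[-80, 0, 0], 0, 50]
    - [[-80, 0, 0], 0, 50]

```text
clock: 5.53
position: [0.3627, -0.2574, 0.088]
ee_rot: [0.709, -0.054, 0.702, 0.046]
contact_force: [0.3, -0.9, -2.5]
width: 0.0618
```

```bash
python3 h.py .36 -.255 .13; python3 see.py g .36 -.255 .1
```

```text
(0.36, -0.255, 0.13) shift [-42.1   2.3  -2. ] turn 0.0
clk 5.53 pos [ 0.3627 -0.2574  0.088 ] phi 0.14 w 61.8 F [ 0.3 -0.9 -2.5] q [-0.77  0.17  1.96  0.    1.   -0.91] toolx [ 0.011 -0.011 -1.   ]
```

View pics/g.png

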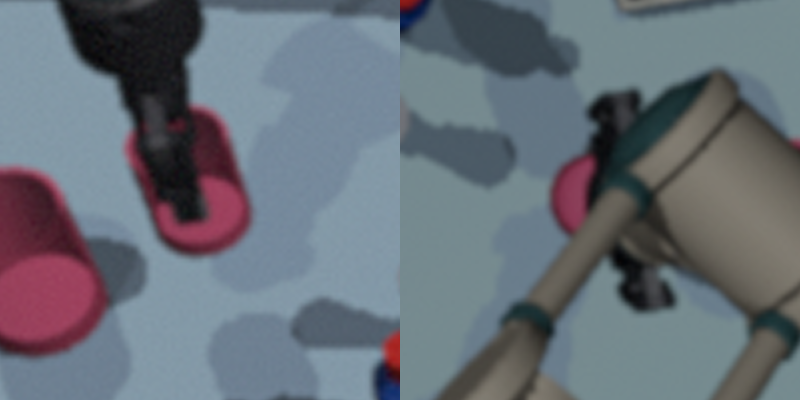

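```bash
python3 h.py .3627 -.2574 .15 .568 -.4265 .15
```

```text
(0.3627, -0.2574, 0.15) shift [-64.9  -2.4   1.9] turn 0.0
(0.568, -0.4265, 0.15) shift [ -62.4 -198.5  181.5] turn 0.0
clk 5.63 pos [ 0.3609 -0.2557  0.0851] phi 0.14 w 62.1 F [ 0.8 -0.5 -3.2] q [-0.77  0.18  1.96 -0.    0.99 -0.91] toolx [ 0.007 -0.007 -1.   ]
```

move_arm:
  rows:
    - [[-30, 0, 0], 0, 50]
    - [[-58, 0, 0], 0, 50]
    - [[-63, -22, 20], 0, 50]
    - [[-63, -50, 46], 0, 50]
    - [[-63, -76, 70], 0, 50]
    - [[-63, -102, 94], 0, 50]
    - [[-63, -128, 118], 0, 50]
    - [[-63, -152, 140], 0, 50]

```text
clock: 6.3
position: [0.521, -0.3866, 0.1473]
ee_rot: [0.707, -0.051, 0.704, 0.048]
contact_force: [0.1, 0.3, -2.0]
width: 0.0616
```

```bash
python3 h.py .568 -.4265 .15 .568 -.4265 .05
```

```text
(0.568, -0.4265, 0.15) shift [ -2.3 -46.1  41. ] turn 0.0
(0.568, -0.4265, 0.05) shift [ 97.7 -45.6  40.6] turn 0.0
clk 6.3 pos [ 0.521  -0.3866  0.1473] phi 0.14 w 61.6 F [ 0.1  0.3 -2. ] q [-0.75  0.41  1.43 -0.    1.29 -0.89] toolx [ 0.004 -0.004 -1.   ]
```

move_arm:
  rows:
    - [[-2, -24, 21], 0, 50]
    - [[-2, -38, 34], 0, 50]
    - [[-2, -46, 41], 0, 50]
    - [[10, -46, 41], 0, 50]
    - [[35, -46, 41], 0, 50]
    - [[60, -46, 41], 0, 50]
    - [[85, -46, 41], 0, 50]
    - [[98, -46, 41], 0, 50]

```text
clock: 6.97
position: [0.5646, -0.4233, 0.0434]
ee_rot: [0.704, -0.048, 0.707, 0.051]
contact_force: [-0.1, 0.9, -2.4]
width: 0.0625
```

```bash
python3 h.py  .568 -.4265 .0095; python3 see.py i .56 -.38 .05
```

```text
(0.568, -0.4265, 0.0095) shift [33.9 -3.8  3. ] turn 0.0
clk 6.97 pos [ 0.5646 -0.4233  0.0434] phi 0.14 w 62.5 F [-0.1  0.9 -2.4] q [-0.74  0.58  1.41 -0.    1.16 -0.88] toolx [-0.004  0.003 -1.   ]
```

View pics/i.png

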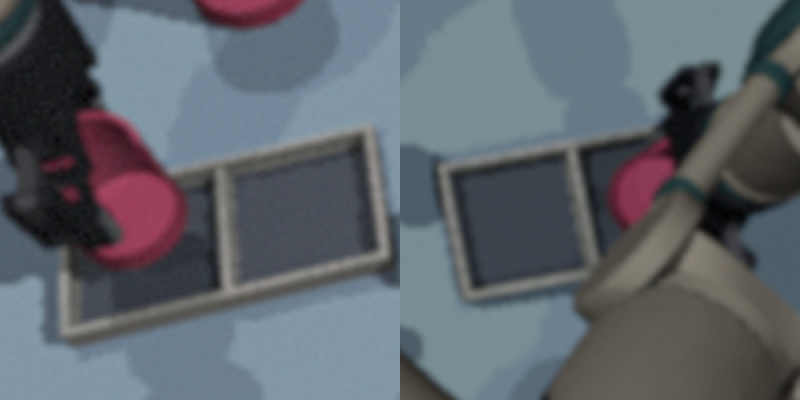

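move_arm:
  rows:
    - [[5, -4, 3], 0, 50]
    - [[10, -4, 3], 0, 50]
    - [[15, -4, 3], 0, 50]
    - [[20, -4, 3], 0, 50]
    - [[25, -4, 3], 0, 50]
    - [[29, -4, 3], 0, 50]
    - [[32, -4, 3], 0, 50]
    - [[32, -4, 3], 0, 50]

```text
clock: 7.73
position: [0.5674, -0.4262, 0.011]
ee_rot: [0.703, -0.048, 0.707, 0.051]
contact_force: [1.0, 0.8, -3.2]
width: 0.0617
```

```bash
python3 h.py  .568 -.4265 .0095
```

```text
(0.568, -0.4265, 0.0095) shift [ 1.4 -0.4  0.6] turn 0.0
clk 7.73 pos [ 0.5674 -0.4262  0.011 ] phi 0.14 w 61.7 F [ 1.   0.8 -3.2] q [-0.74  0.61  1.43 -0.    1.1  -0.88] toolx [-0.006  0.005 -1.   ]
```

move_arm:
  rows:
    - [[1, 0, 1], 0, 50]
    - [[2, 0, 1], 0, 50]
    - [[3, 0, 1], 0, 50]
    - [[3, 0, 1], 0, 50]

```text
clock: 8.07
position: [0.5687, -0.4262, 0.009]
ee_rot: [0.704, -0.048, 0.707, 0.051]
contact_force: [-0.9, 1.9, 3.3]
width: 0.0618
```

Contact: the force went from −3 N to +3 N, so it's on the floor. Releasing.

move_arm:
  rows:
    - [[0, 0, 0], 0, 66]
    - [[0, 0, 0], 0, 72]
    - [[0, 0, 0], 0, 80]
    - [[0, 0, 0], 0, 85]
    - [[0, 0, 0], 0, 85]
    - [[-10, 0, 0], 0, 85]
    - [[-30, 0, 0], 0, 85]
    - [[-60, 0, 0], 0, 85]

```text
clock: 8.73
position: [0.5673, -0.4249, 0.0671]
ee_rot: [0.702, -0.046, 0.709, 0.053]
contact_force: [0.7, -0.3, -0.9]
width: 0.0851
```

```bash
python3 h.py  .568 -.4265 .17 .36 .248 .17;python3 see.py j .56 -.38 .05
```

```text
(0.568, -0.4265, 0.17) shift [-102.9   -0.6   -0.4] turn 0.0
(0.36, 0.248, 0.17) shift [ -95.1  696.3 -112. ] turn 0.0
clk 8.73 pos [ 0.5673 -0.4249  0.0671] phi 0.14 w 85.1 F [ 0.7 -0.3 -0.9] q [-0.74  0.57  1.37 -0.    1.22 -0.88] toolx [-0.01   0.009 -1.   ]
```

View pics/j.png

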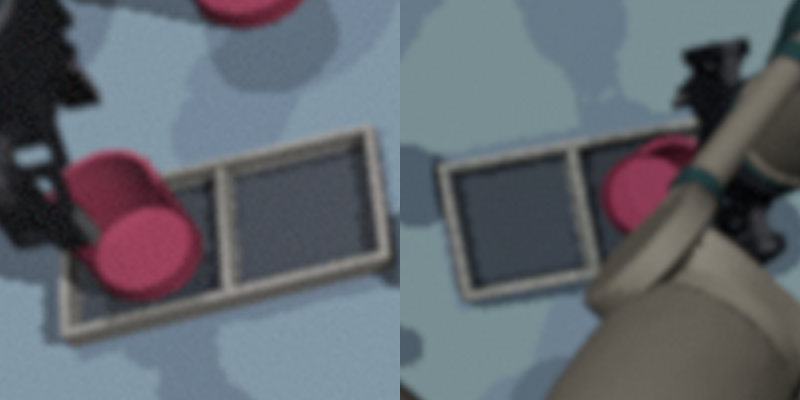

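move_arm:
  rows:
    - [[-35, 0, 0], 0, 85]
    - [[-70, 0, 0], 0, 85]
    - [[-98, 20, -3], 0, 85]
    - [[-100, 60, -10], 0, 85]
    - [[-100, 100, -16], 0, 85]
    - [[-100, 140, -23], 0, 85]
    - [[-100, 180, -29], 0, 85]
    - [[-100, 220, -35], 0, 85]

```text
clock: 9.5
position: [0.5053, -0.2142, 0.1747]
ee_rot: [0.707, -0.051, 0.704, 0.048]
contact_force: [0.7, -0.1, -0.4]
width: 0.0851
```

```bash
python3 h.py  .36 .248 .17
```

```text
(0.36, 0.248, 0.17) shift [  2.7 478.  -79.5] turn -0.0
clk 9.5 pos [ 0.5053 -0.2142  0.1747] phi 0.14 w 85.1 F [ 0.7 -0.1 -0.4] q [-0.53  0.25  1.61 -0.    1.28 -0.67] toolx [ 0.004 -0.003 -1.   ]
```

move_arm:
  rows:
    - [[2, 40, -7], 0, 85]
    - [[2, 80, -13], 0, 85]
    - [[2, 120, -20], 0, 85]
    - [[2, 160, -27], 0, 85]
    - [[2, 200, -33], 0, 85]
    - [[2, 240, -40], 0, 85]
    - [[2, 280, -46], 0, 85]
    - [[2, 320, -53], 0, 85]

```text
clock: 10.17
position: [0.4074, 0.0969, 0.1719]
ee_rot: [0.707, -0.05, 0.704, 0.048]
contact_force: [1.0, -0.1, -0.1]
width: 0.0851
```

```bash
python3 h.py  .36 .248 .17 .36 .248 .04; python3 see.py k .56 -.38 .05; cp m.pkl m0.pkl
```

```text
(0.36, 0.248, 0.17) shift [  1.2 156.2 -26. ] turn -0.001
(0.36, 0.248, 0.04) shift [131.2 156.7 -26.6] turn -0.001
clk 10.17 pos [0.4074 0.0969 0.1719] phi 0.139 w 85.1 F [ 1.  -0.1 -0.1] q [ 0.07  0.06  1.86 -0.    1.22 -0.07] toolx [ 0.005 -0.003 -1.   ]
```

View pics/k.png

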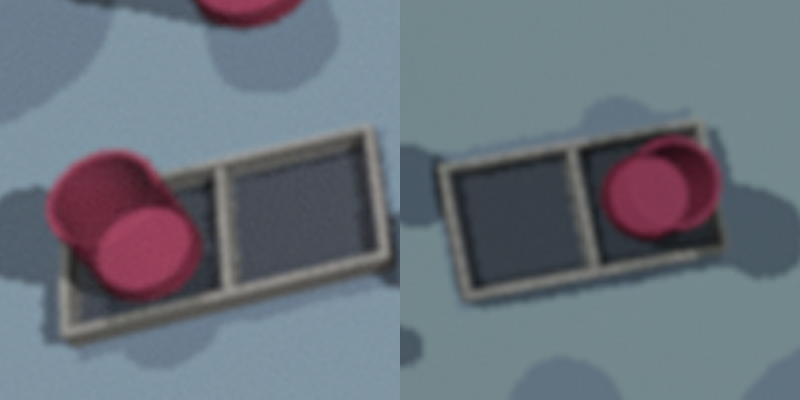

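move_arm:
  rows:
    - [[1, 40, -7], 0, 85]
    - [[1, 80, -13], 0, 85]
    - [[1, 118, -20], 0, 85]
    - [[1, 145, -24], 0, 85]
    - [[1, 156, -26], 0, 85]
    - [[1, 156, -26], 0, 85]
    - [[30, 156, -26], 0, 85]
    - [[60, 156, -26], 0, 85]

```text
clock: 10.93
position: [0.3595, 0.2509, 0.1127]
ee_rot: [0.708, -0.052, 0.702, 0.053]
contact_force: [0.3, -0.1, -0.9]
width: 0.0848
```

```bash
python3 h.py  .36 .248 .004; python3 see.py l .36 .248 .05
```

```text
(0.36, 0.248, 0.004) shift [108.7  -3.   -0.9] turn 0.008
clk 10.93 pos [0.3595 0.2509 0.1127] phi 0.148 w 84.8 F [ 0.3 -0.1 -0.9] q [ 0.45  0.14  1.93 -0.    1.07  0.31] toolx [ 0.009  0.002 -1.   ]
```

View pics/l.png

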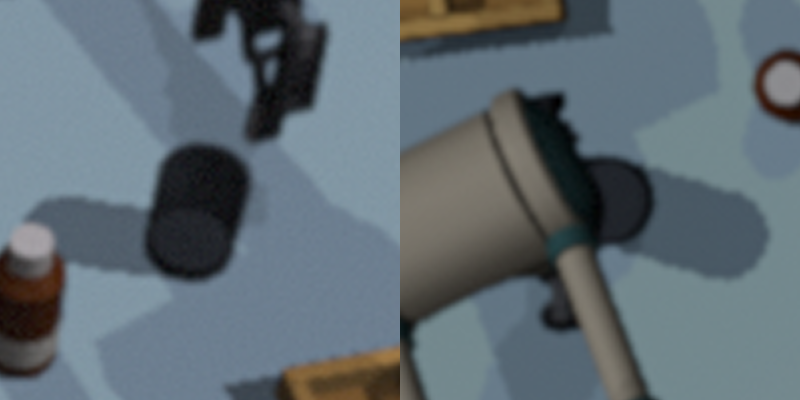

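```bash
cat > pj.py <<'E'
# crop coords of world points in see.py crops: cx cy cz  x y z ...
import sys
from fit import *
a=list(map(float,sys.argv[1:])); c=a[:3]
for n in CAL:
    c0=((proj([c],n)[0]+.5)*S).astype(int)
    for i in range(3,len(a),3): print(n,a[i:i+3],np.round((proj([a[i:i+3]],n)[0]+.5)*S-c0+200))
E
python3 pj.py .36 .248 .05 .4045 .257 .153 .36 .248 .076 .36 .248 0
```

```text
scene [0.4045, 0.257, 0.153] [257. 144.]
scene [0.36, 0.248, 0.076] [207. 175.]
scene [0.36, 0.248, 0.0] [189. 247.]
top [0.4045, 0.257, 0.153] [162. 132.]
top [0.36, 0.248, 0.076] [194. 200.]
top [0.36, 0.248, 0.0] [211. 200.]
```

move_arm:
  rows:
    - [[20, -3, -1], 0, 85]
    - [[45, -3, -1], 0, 85]
    - [[70, -3, -1], 0, 85]
    - [[88, -3, -1], 0, 85]
    - [[98, -3, -1], 0, 85]
    - [[106, -3, -1], 0, 85]
    - [[108, -3, -1], 0, 85]
    - [[108, -3, -1], 0, 85]

```text
clock: 11.7
position: [0.3538, 0.244, 0.0008]
ee_rot: [0.703, -0.053, 0.707, 0.05]
contact_force: [-0.2, -0.2, -0.7]
width: 0.0848
```

```bash
python3 h.py  .36 .248 .004
```

```text
(0.36, 0.248, 0.004) shift [-3.3  3.1  6.7] turn 0.006
clk 11.7 pos [0.3538 0.244  0.0008] phi 0.146 w 84.8 F [-0.2 -0.2 -0.7] q [ 0.44  0.29  2.09 -0.    0.77  0.3 ] toolx [-0.005 -0.005 -1.   ]
```

move_arm:
  rows:
    - [[-3, 3, 7], 0, 85]
    - [[-3, 3, 7], 0, 75]
    - [[-3, 3, 7], 0, 66]
    - [[-3, 3, 7], 0, 58]
    - [[-3, 3, 7], 0, 50]
    - [[-3, 3, 7], 0, 50]
    - [[-3, 3, 7], 0, 50]
    - [[-3, 3, 7], 0, 50]

```text
clock: 12.37
position: [0.3612, 0.2485, 0.0051]
ee_rot: [0.704, -0.053, 0.706, 0.05]
contact_force: [-1.4, -0.6, 7.6]
width: 0.0638
```

move_arm:
  rows:
    - [[-4, 0, 0], 0, 50]
    - [[-8, 0, 0], 0, 50]
    - [[-16, 0, 0], 0, 50]
    - [[-32, 0, 0], 0, 50]
    - [[-54, 0, 0], 0, 50]
    - [[-80, 0, 0], 0, 50]
    - [[-110, 0, 0], 0, 50]
    - [[-140, 0, 0], 0, 50]

```text
clock: 13.03
position: [0.3605, 0.2486, 0.1465]
ee_rot: [0.704, -0.053, 0.707, 0.05]
contact_force: [0.6, 0.0, -2.3]
width: 0.0638
```

```bash
python3 h.py  .36 .248 .16 .5515 -.3335 .16; python3 see.py n .36 .248 .1
```

```text
(0.36, 0.248, 0.16) shift [-13.5  -0.6  -0.7] turn 0.006
(0.5515, -0.3335, 0.16) shift [ -11.6 -603.7  104.4] turn 0.006
clk 13.03 pos [0.3605 0.2486 0.1465] phi 0.146 w 63.8 F [ 0.6  0.  -2.3] q [ 0.45  0.11  1.86 -0.    1.17  0.3 ] toolx [-0.003 -0.004 -1.   ]
```

View pics/n.png

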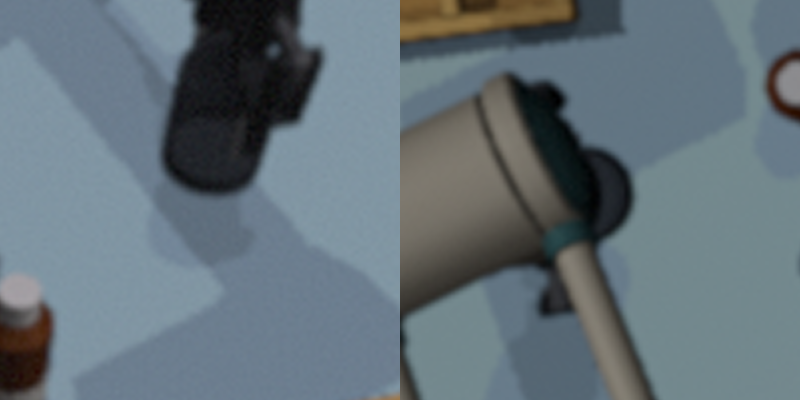

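move_arm:
  rows:
    - [[-10, -10, 2], 0, 50]
    - [[-13, -38, 7], 0, 50]
    - [[-13, -74, 13], 0, 50]
    - [[-13, -110, 19], 0, 50]
    - [[-13, -146, 25], 0, 50]
    - [[-13, -182, 31], 0, 50]
    - [[-13, -218, 38], 0, 50]
    - [[-13, -254, 44], 0, 50]

```text
clock: 13.8
position: [0.4444, 0.0042, 0.1627]
ee_rot: [0.707, -0.051, 0.703, 0.052]
contact_force: [0.3, 0.8, -2.2]
width: 0.0638
```

```bash
python3 h.py  .5515 -.3335 .16
```

```text
(0.5515, -0.3335, 0.16) shift [   2.8 -349.7   56.9] turn 0.006
clk 13.8 pos [0.4444 0.0042 0.1627] phi 0.146 w 63.8 F [ 0.3  0.8 -2.2] q [-0.15  0.1   1.83  0.    1.2  -0.3 ] toolx [ 0.006  0.001 -1.   ]
```

move_arm:
  rows:
    - [[2, -36, 6], 0, 50]
    - [[2, -72, 12], 0, 50]
    - [[2, -108, 18], 0, 50]
    - [[2, -144, 24], 0, 50]
    - [[2, -180, 30], 0, 50]
    - [[2, -216, 36], 0, 50]
    - [[2, -252, 41], 0, 50]
    - [[2, -288, 47], 0, 50]

```text
clock: 14.47
position: [0.5319, -0.2751, 0.1594]
ee_rot: [0.707, -0.05, 0.704, 0.052]
contact_force: [0.5, 0.5, -2.4]
width: 0.0639
```

```bash
python3 h.py  .5515 -.3335 .16
```

```text
(0.5515, -0.3335, 0.16) shift [ -0.7 -60.6  10.9] turn 0.005
clk 14.47 pos [ 0.5319 -0.2751  0.1594] phi 0.145 w 63.9 F [ 0.5  0.5 -2.4] q [-0.6   0.34  1.52  0.    1.28 -0.74] toolx [ 0.003  0.003 -1.   ]
```

move_arm:
  rows:
    - [[0, -30, 6], 0, 50]
    - [[0, -52, 9], 0, 50]
    - [[0, -60, 11], 0, 50]
    - [[10, -60, 11], 0, 50]
    - [[30, -60, 11], 0, 50]
    - [[50, -60, 11], 0, 50]
    - [[60, -60, 11], 0, 50]
    - [[60, -60, 11], 0, 50]

```text
clock: 15.13
position: [0.5489, -0.3292, 0.0956]
ee_rot: [0.704, -0.049, 0.706, 0.055]
contact_force: [-0.2, -0.3, -3.5]
width: 0.0636
```

```bash
python3 h.py  .5515 -.3335 .0095; python3 see.py o .56 -.38 .05
```

```text
(0.5515, -0.3335, 0.0095) shift [86.1 -5.4  2.1] turn 0.006
clk 15.13 pos [ 0.5489 -0.3292  0.0956] phi 0.146 w 63.6 F [-0.2 -0.3 -3.5] q [-0.65  0.45  1.51  0.01  1.19 -0.8 ] toolx [-0.003  0.009 -1.   ]
```

View pics/o.png

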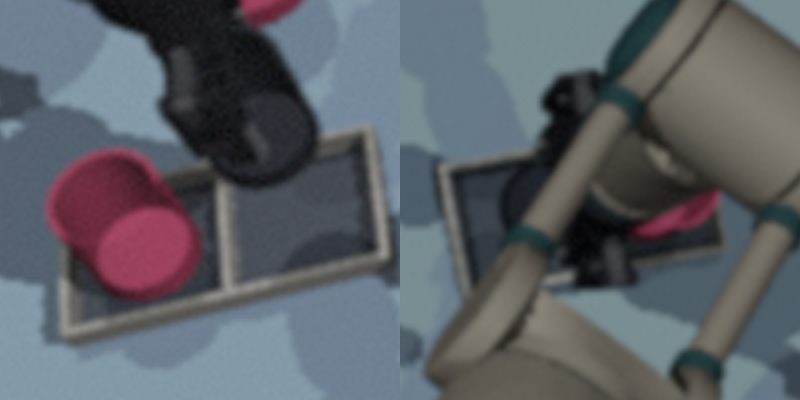

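move_arm:
  rows:
    - [[14, -5, 2], 0, 50]
    - [[30, -5, 2], 0, 50]
    - [[46, -5, 2], 0, 50]
    - [[58, -5, 2], 0, 50]
    - [[66, -5, 2], 0, 50]
    - [[72, -5, 2], 0, 50]
    - [[76, -5, 2], 0, 50]
    - [[76, -5, 2], 0, 50]

```text
clock: 15.9
position: [0.5543, -0.3357, 0.0227]
ee_rot: [0.706, -0.05, 0.704, 0.053]
contact_force: [-1.2, -0.1, -3.0]
width: 0.0635
```

```bash
python3 h.py  .5515 -.3335 .0095
```

```text
(0.5515, -0.3335, 0.0095) shift [13.2  2.5 -2.4] turn 0.006
clk 15.9 pos [ 0.5543 -0.3357  0.0227] phi 0.146 w 63.5 F [-1.2 -0.1 -3. ] q [-0.65  0.52  1.59  0.01  1.04 -0.8 ] toolx [ 0.002  0.004 -1.   ]
```

move_arm:
  rows:
    - [[4, 2, -2], 0, 50]
    - [[7, 2, -2], 0, 50]
    - [[10, 2, -2], 0, 50]
    - [[12, 2, -2], 0, 50]
    - [[13, 2, -2], 0, 50]
    - [[14, 2, -2], 0, 50]
    - [[15, 2, -2], 0, 50]
    - [[15, 2, -2], 0, 50]

```text
clock: 16.57
position: [0.552, -0.3339, 0.0094]
ee_rot: [0.706, -0.05, 0.704, 0.053]
contact_force: [-1.3, 2.5, 6.4]
width: 0.0638
```

Force reversed to +6 N, so it's on the floor. Releasing and rising.

move_arm:
  rows:
    - [[0, 0, 0], 0, 68]
    - [[0, 0, 0], 0, 75]
    - [[0, 0, 0], 0, 85]
    - [[0, 0, 0], 0, 85]
    - [[-8, 0, 0], 0, 85]
    - [[-30, 0, 0], 0, 85]
    - [[-65, 0, 0], 0, 85]
    - [[-105, 0, 0], 0, 85]

```text
clock: 17.23
position: [0.5504, -0.3333, 0.1138]
ee_rot: [0.705, -0.049, 0.706, 0.054]
contact_force: [-0.1, -1.1, -0.3]
width: 0.0851
```

```bash
python3 h.py  .456 -.008 .19
```

```text
(0.456, -0.008, 0.19) shift [-73.8 336.1 -46. ] turn 0.006
clk 17.23 pos [ 0.5504 -0.3333  0.1138] phi 0.146 w 85.1 F [-0.1 -1.1 -0.3] q [-0.66  0.44  1.48  0.    1.23 -0.8 ] toolx [-0.002  0.007 -1.   ]
```

Run:
```python
from fit import *
p=np.array([.151,-.5545,.2005]); z=np.array([np.cos(-1.305),np.sin(-1.305),0]);
n="scene"
im=cv2.imread(f"pics/{n}0.png")[0:100,0:100]; K=6; im=cv2.resize(im,None,fx=K,fy=K,interpolation=2)
for h,col in((.0,(0,0,255)),(.04,(255,255,0)),(.073,(255,0,255)),(.1,(0,255,0)),(.13,(0,255,255))):
  for sg in(-1,0,1):
    q=proj([p+z*sg*.0427+[0,0,h]],n)[0]; cv2.circle(im,tuple(((q+.5)*K).astype(int)),4,col,-1)
im=cv2.convertScaleAbs(im,alpha=2.2,beta=10)
cv2.imwrite("pics/q.png",im)
```

```text
(no output)
```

View pics/q.png

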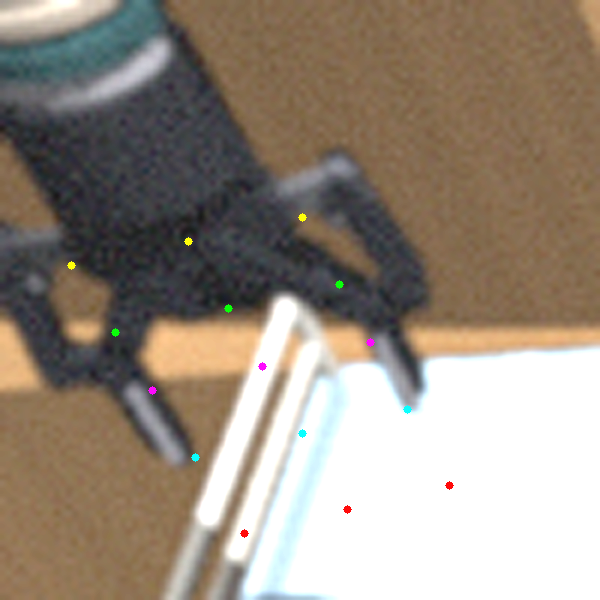

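Pads, tips and palm all show about 27 mm higher than the text's TCP offset, so the true fingertips are about 27 mm above the reported TCP. I'll use that for the bottles and test it with force checks on the way down.

move_arm:
  rows:
    - [[-40, 10, 0], 0, 85]
    - [[-72, 40, -5], 0, 80]
    - [[-74, 80, -11], 0, 76]
    - [[-74, 120, -16], 0, 72]
    - [[-74, 160, -22], 0, 72]
    - [[-74, 200, -27], 0, 72]
    - [[-74, 240, -33], 0, 72]
    - [[-74, 280, -38], 0, 72]

```text
clock: 17.9
position: [0.4711, -0.0607, 0.1904]
ee_rot: [0.705, -0.049, 0.705, 0.054]
contact_force: [1.7, -0.1, -0.1]
width: 0.0721
```

```bash
python3 h.py  .456 -.008 .19; python3 see.py r .56 -.38 .05
```

```text
(0.456, -0.008, 0.19) shift [ 0.8 54.4 -7.3] turn 0.006
clk 17.9 pos [ 0.4711 -0.0607  0.1904] phi 0.146 w 72.1 F [ 1.7 -0.1 -0.1] q [-0.28  0.13  1.72  0.01  1.29 -0.43] toolx [-0.001  0.007 -1.   ]
```

View pics/r.png

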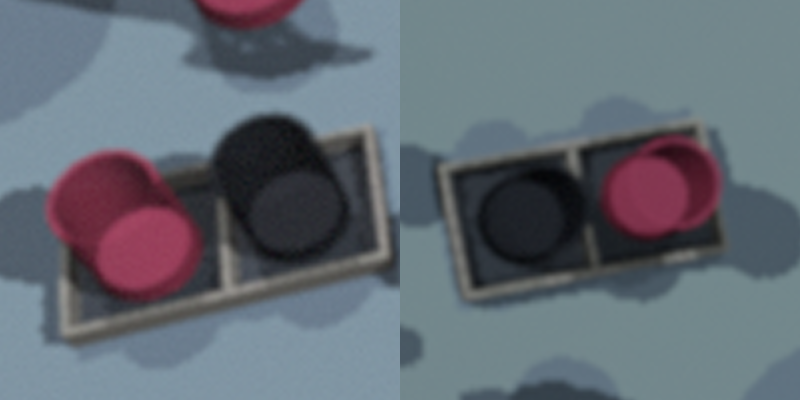

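Both tumblers stand upright and central in their bays; in the top crop the smoke one is at (525,215) and the rose one at (650,195). Next is the green bottle.

move_arm:
  rows:
    - [[1, 30, -4], 0, 72]
    - [[1, 46, -6], 0, 72]
    - [[1, 54, -7], 0, 72]
    - [[1, 54, -7], 0, 72]
    - [[20, 54, -7], 0, 72]
    - [[45, 54, -7], 0, 72]
    - [[70, 54, -7], 0, 72]
    - [[70, 54, -7], 0, 72]

```text
clock: 18.67
position: [0.4512, -0.005, 0.1174]
ee_rot: [0.702, -0.049, 0.709, 0.057]
contact_force: [-1.4, 0.5, 0.0]
width: 0.0716
```

```bash
python3 h.py  .456 -.008 .05; python3 see.py s .456 -.008 .08; python3 pj.py .456 -.008 .08 .494 -.002 .155 .418 -.014 .155 .456 -.008 .118
```

```text
(0.456, -0.008, 0.05) shift [67.3 -4.5  4.9] turn 0.011
clk 18.67 pos [ 0.4512 -0.005   0.1174] phi 0.151 w 71.6 F [-1.4  0.5  0. ] q [-0.17  0.16  1.88  0.01  1.11 -0.33] toolx [-0.011  0.011 -1.   ]
scene [0.494, -0.002, 0.155] [214. 174.]
scene [0.418, -0.014, 0.155] [182.  76.]
scene [0.456, -0.008, 0.118] [199. 163.]
top [0.494, -0.002, 0.155] [193. 135.]
top [0.418, -0.014, 0.155] [213. 252.]
top [0.456, -0.008, 0.118] [202. 197.]
```

View pics/s.png

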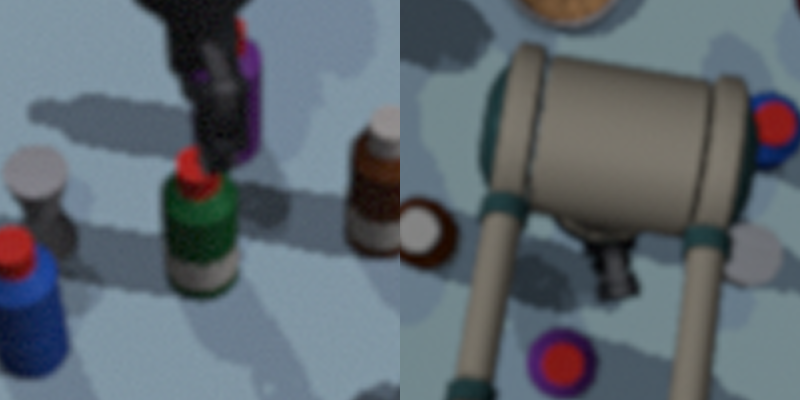

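move_arm:
  rows:
    - [[5, -4, 5], 0, 72]
    - [[15, -4, 5], 0, 72]
    - [[28, -4, 5], 0, 72]
    - [[40, -4, 5], 0, 72]
    - [[48, -4, 5], 0, 72]
    - [[54, -4, 5], 0, 72]
    - [[57, -4, 5], 0, 72]
    - [[57, -4, 5], 0, 72]

```text
clock: 19.43
position: [0.46, -0.008, 0.0638]
ee_rot: [0.704, -0.05, 0.706, 0.057]
contact_force: [0.1, 0.5, -0.2]
width: 0.072
```

```bash
python3 h.py  .456 -.008 .042 .456 -.008 .025
```

```text
(0.456, -0.008, 0.042) shift [21.9  0.4 -3.9] turn 0.01
(0.456, -0.008, 0.025) shift [38.9  0.2 -3.9] turn 0.01
clk 19.43 pos [ 0.46   -0.008   0.0638] phi 0.15 w 72.0 F [ 0.1  0.5 -0.2] q [-0.18  0.23  1.95  0.01  0.97 -0.33] toolx [-0.004  0.01  -1.   ]
```

move_arm:
  rows:
    - [[6, 0, -4], 0, 72]
    - [[12, 0, -4], 0, 72]
    - [[15, 0, -4], 0, 72]
    - [[17, 0, -4], 0, 72]
    - [[19, 0, -4], 0, 72]
    - [[20, 0, -4], 0, 72]
    - [[21, 0, -4], 0, 72]
    - [[22, 0, -4], 0, 72]

```text
clock: 20.1
position: [0.4562, -0.0084, 0.0419]
ee_rot: [0.704, -0.05, 0.706, 0.057]
contact_force: [1.3, -0.5, -0.6]
width: 0.0722
```

move_arm:
  rows:
    - [[2, 0, 0], 0, 72]
    - [[4, 0, 0], 0, 72]
    - [[6, 0, 0], 0, 72]
    - [[8, 0, 0], 0, 72]

```text
clock: 20.43
position: [0.4561, -0.0083, 0.0337]
ee_rot: [0.704, -0.05, 0.706, 0.057]
contact_force: [0.0, 0.2, -0.4]
width: 0.0722
```

move_arm:
  rows:
    - [[2, 0, 0], 0, 72]
    - [[4, 0, 0], 0, 72]
    - [[6, 0, 0], 0, 72]
    - [[8, 0, 0], 0, 72]
    - [[8, 0, 0], 0, 72]

```text
clock: 20.85
position: [0.4557, -0.0082, 0.0252]
ee_rot: [0.704, -0.05, 0.706, 0.057]
contact_force: [-0.7, 0.2, 0.7]
width: 0.0721
```

No contact at 0.025, where the nominal geometry would have hit the cap, so the 27 mm offset holds. Closing.

move_arm:
  rows:
    - [[0, 0, 0], 0, 62]
    - [[0, 0, 0], 0, 54]
    - [[0, 0, 0], 0, 46]
    - [[0, 0, 0], 0, 40]
    - [[0, 0, 0], 0, 38]
    - [[0, 0, 0], 0, 38]
    - [[0, 0, 0], 0, 38]
    - [[0, 0, 0], 0, 38]

```text
clock: 21.52
position: [0.4559, -0.0082, 0.0255]
ee_rot: [0.704, -0.05, 0.706, 0.057]
contact_force: [-1.5, -0.6, 5.2]
width: 0.0484
```

move_arm:
  rows:
    - [[-3, 0, 0], 0, 38]
    - [[-7, 0, 0], 0, 38]
    - [[-14, 0, 0], 0, 38]
    - [[-30, 0, 0], 0, 38]
    - [[-55, 0, 0], 0, 38]
    - [[-85, 0, 0], 0, 38]
    - [[-115, 0, 0], 0, 38]
    - [[-140, 0, 0], 0, 38]

```text
clock: 22.18
position: [0.4565, -0.0096, 0.1677]
ee_rot: [0.704, -0.05, 0.706, 0.057]
contact_force: [-0.2, -0.3, -3.6]
width: 0.0488
```

```bash
python3 h.py  .529 .328 .185 .521 .4073 .185; python3 see.py t .456 -.008 .18
```

```text
(0.529, 0.328, 0.185) shift [-14.3 323.  122.2] turn 0.011
(0.521, 0.4073, 0.185) shift [-13.5 402.6 126.2] turn 0.011
clk 22.18 pos [ 0.4565 -0.0096  0.1677] phi 0.151 w 48.8 F [-0.2 -0.3 -3.6] q [-0.18  0.12  1.79  0.01  1.23 -0.33] toolx [-0.003  0.009 -1.   ]
```

View pics/t.png

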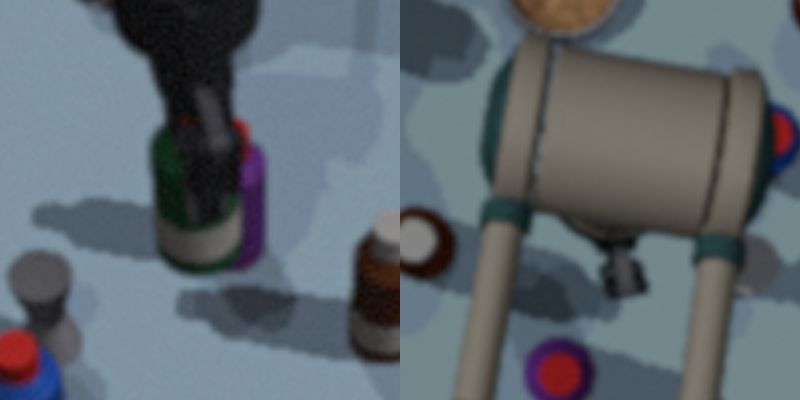

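move_arm:
  rows:
    - [[-10, 8, 3], 0, 38]
    - [[-14, 32, 10], 0, 38]
    - [[-14, 66, 21], 0, 38]
    - [[-14, 100, 31], 0, 38]
    - [[-14, 134, 42], 0, 38]
    - [[-14, 168, 53], 0, 38]
    - [[-14, 202, 63], 0, 38]
    - [[-14, 236, 74], 0, 38]

```text
clock: 22.95
position: [0.496, 0.2356, 0.1843]
ee_rot: [0.706, -0.051, 0.704, 0.056]
contact_force: [-0.1, 0.4, -3.1]
width: 0.0489
```

```bash
python3 h.py  .521 .4073 .185
```

```text
(0.521, 0.4073, 0.185) shift [  0.5 166.   50.5] turn 0.011
clk 22.95 pos [0.496  0.2356 0.1843] phi 0.151 w 48.9 F [-0.1  0.4 -3.1] q [0.31 0.24 1.59 0.01 1.3  0.16] toolx [ 0.003  0.007 -1.   ]
```

move_arm:
  rows:
    - [[0, 34, 10], 0, 38]
    - [[0, 68, 21], 0, 38]
    - [[0, 102, 31], 0, 38]
    - [[0, 134, 41], 0, 38]
    - [[0, 156, 47], 0, 38]
    - [[0, 166, 50], 0, 38]
    - [[0, 166, 50], 0, 38]
    - [[20, 166, 50], 0, 38]

```text
clock: 23.62
position: [0.5223, 0.4079, 0.168]
ee_rot: [0.708, -0.051, 0.702, 0.056]
contact_force: [1.4, -0.4, -3.1]
width: 0.0482
```

```bash
python3 h.py  .521 .4073 .07 .521 .4073 .032; python3 see.py u .525 .37 .08;python3 pj.py .525 .37 .08 .521 .4073 .006
```

```text
(0.521, 0.4073, 0.07) shift [98.  -1.1 -2.3] turn 0.012
(0.521, 0.4073, 0.032) shift [136.   -1.3  -2.6] turn 0.012
clk 23.62 pos [0.5223 0.4079 0.168 ] phi 0.152 w 48.2 F [ 1.4 -0.4 -3.1] q [0.56 0.42 1.37 0.   1.34 0.4 ] toolx [ 0.008  0.008 -1.   ]
scene [0.521, 0.4073, 0.006] [220. 255.]
top [0.521, 0.4073, 0.006] [172. 217.]
```

View pics/u.png

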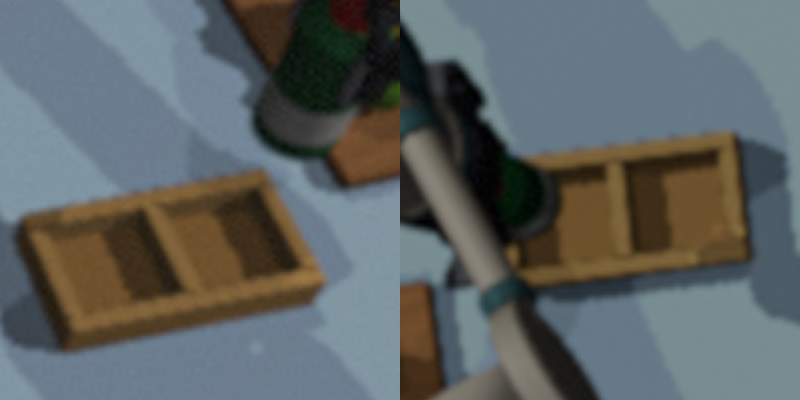

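move_arm:
  rows:
    - [[15, -1, -2], 0, 38]
    - [[35, -1, -2], 0, 38]
    - [[55, -1, -2], 0, 38]
    - [[72, -1, -2], 0, 38]
    - [[84, -1, -2], 0, 38]
    - [[90, -1, -2], 0, 38]
    - [[90, -1, -2], 0, 38]
    - [[90, -1, -2], 0, 38]

```text
clock: 24.38
position: [0.5162, 0.4022, 0.0724]
ee_rot: [0.704, -0.052, 0.707, 0.053]
contact_force: [-0.0, 0.7, -2.8]
width: 0.0486
```

```bash
python3 h.py .521 .4073 .032; python3 see.py v .525 .37 .05; python3 pj.py .525 .37 .05  .521 .4073 .054
```

```text
(0.521, 0.4073, 0.032) shift [40.4  4.2  5.7] turn 0.009
clk 24.38 pos [0.5162 0.4022 0.0724] phi 0.149 w 48.6 F [-0.   0.7 -2.8] q [0.55 0.48 1.51 0.   1.15 0.4 ] toolx [-0.004  0.001 -1.   ]
scene [0.521, 0.4073, 0.054] [257. 187.]
top [0.521, 0.4073, 0.054] [145. 207.]
```

View pics/v.png

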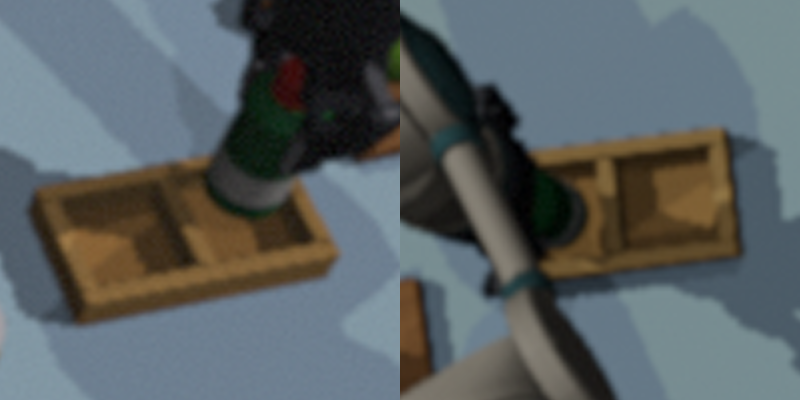

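move_arm:
  rows:
    - [[2, 4, 6], 0, 38]
    - [[4, 4, 6], 0, 38]
    - [[10, 4, 6], 0, 38]
    - [[17, 4, 6], 0, 38]
    - [[24, 4, 6], 0, 38]
    - [[30, 4, 6], 0, 38]
    - [[34, 4, 6], 0, 38]
    - [[36, 4, 6], 0, 38]

```text
clock: 25.15
position: [0.5213, 0.4075, 0.0359]
ee_rot: [0.704, -0.052, 0.707, 0.053]
contact_force: [0.7, -0.2, -3.7]
width: 0.0483
```

```bash
python3 h.py .521 .4073 .032
```

```text
(0.521, 0.4073, 0.032) shift [ 3.9 -0.2 -0.3] turn 0.01
clk 25.15 pos [0.5213 0.4075 0.0359] phi 0.15 w 48.3 F [ 0.7 -0.2 -3.7] q [0.56 0.53 1.53 0.   1.08 0.41] toolx [-0.004  0.001 -1.   ]
```

move_arm:
  rows:
    - [[1, 0, 0], 0, 38]
    - [[2, 0, 0], 0, 38]
    - [[3, 0, 0], 0, 38]
    - [[4, 0, 0], 0, 38]
    - [[5, 0, 0], 0, 38]
    - [[5, 0, 0], 0, 38]

```text
clock: 25.65
position: [0.5216, 0.4077, 0.0317]
ee_rot: [0.704, -0.052, 0.706, 0.053]
contact_force: [-0.4, -0.7, 0.5]
width: 0.0482
```

move_arm:
  rows:
    - [[0.5, 0, 0], 0, 52]
    - [[0.5, 0, 0], 0, 60]
    - [[0, 0, 0], 0, 72]
    - [[0, 0, 0], 0, 72]
    - [[-8, 0, 0], 0, 72]
    - [[-30, 0, 0], 0, 72]
    - [[-65, 0, 0], 0, 72]
    - [[-105, 0, 0], 0, 72]

```text
clock: 26.32
position: [0.5206, 0.4067, 0.1362]
ee_rot: [0.702, -0.053, 0.708, 0.053]
contact_force: [0.6, -0.5, -0.0]
width: 0.0719
```

```bash
python3 h.py  .436 .1145 .18
```

```text
(0.436, 0.1145, 0.18) shift [ -42.8 -276.3 -127.5] turn 0.01
clk 26.32 pos [0.5206 0.4067 0.1362] phi 0.15 w 71.9 F [ 0.6 -0.5 -0. ] q [0.56 0.45 1.4  0.   1.3  0.41] toolx [-0.007 -0.001 -1.   ]
```

move_arm:
  rows:
    - [[-30, -5, -2], 0, 72]
    - [[-42, -36, -17], 0, 72]
    - [[-42, -72, -33], 0, 72]
    - [[-42, -108, -50], 0, 72]
    - [[-42, -144, -66], 0, 72]
    - [[-42, -180, -83], 0, 72]
    - [[-42, -216, -100], 0, 72]
    - [[-42, -250, -115], 0, 72]

```text
clock: 26.98
position: [0.4433, 0.1407, 0.1799]
ee_rot: [0.703, -0.053, 0.707, 0.053]
contact_force: [1.4, -1.5, 0.3]
width: 0.072
```

```bash
python3 h.py  .436 .1145 .18 .436 .1145 .09; python3 see.py w .525 .37 .05; python3 pj.py .525 .37 .05  .521 .4073 .094
```

```text
(0.436, 0.1145, 0.18) shift [ -0.1 -24.8 -11.2] turn 0.01
(0.436, 0.1145, 0.09) shift [ 89.9 -24.7 -10.6] turn 0.01
clk 26.98 pos [0.4433 0.1407 0.1799] phi 0.15 w 72.0 F [ 1.4 -1.5  0.3] q [ 0.16  0.13  1.76 -0.    1.26  0.01] toolx [-0.006 -0.001 -1.   ]
scene [0.521, 0.4073, 0.094] [278. 149.]
top [0.521, 0.4073, 0.094] [130. 201.]
```

View pics/w.png

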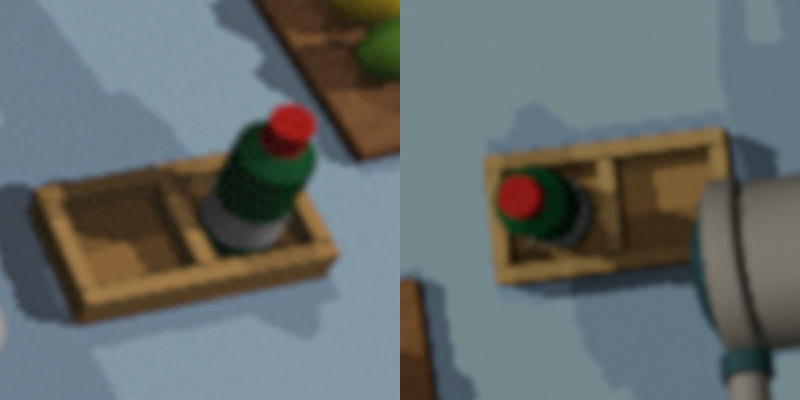

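The green bottle stands upright in its slot; its cap is at (520,197) in the top crop. Brown bottle next.

move_arm:
  rows:
    - [[0, -18, -8], 0, 72]
    - [[0, -25, -11], 0, 72]
    - [[0, -25, -11], 0, 72]
    - [[20, -25, -11], 0, 72]
    - [[45, -25, -11], 0, 72]
    - [[70, -25, -11], 0, 72]
    - [[85, -25, -11], 0, 72]
    - [[85, -25, -11], 0, 72]

```text
clock: 27.75
position: [0.4323, 0.1124, 0.0922]
ee_rot: [0.7, -0.052, 0.71, 0.051]
contact_force: [0.3, -0.3, -1.2]
width: 0.0719
```

```bash
python3 h.py  .436 .1145 .025; python3 see.py x .436 .1145 .1; python3 pj.py .436 .1145 .1  .436 .1145 .118 .477 .12 .133
```

```text
(0.436, 0.1145, 0.025) shift [67.2  1.6  5. ] turn 0.006
clk 27.75 pos [0.4323 0.1124 0.0922] phi 0.146 w 71.9 F [ 0.3 -0.3 -1.2] q [ 0.1   0.19  1.92 -0.    1.04 -0.04] toolx [-0.014 -0.003 -1.   ]
scene [0.436, 0.1145, 0.118] [203. 182.]
scene [0.477, 0.12, 0.133] [225. 218.]
top [0.436, 0.1145, 0.118] [198. 199.]
top [0.477, 0.12, 0.133] [188. 136.]
```

View pics/x.png

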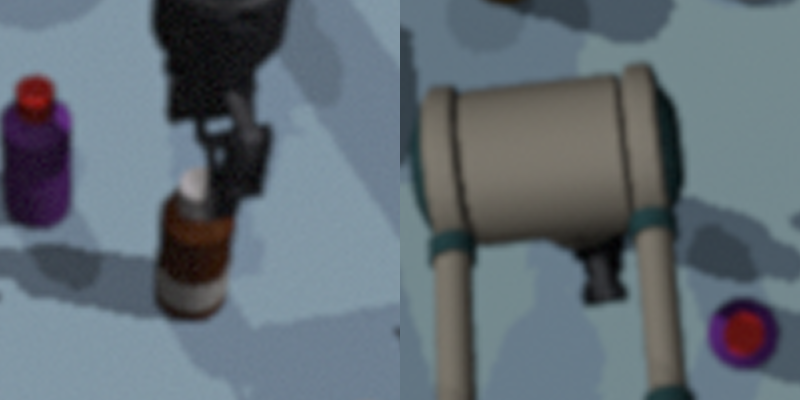

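move_arm:
  rows:
    - [[2, 2, 4], 0, 72]
    - [[10, 2, 4], 0, 72]
    - [[22, 2, 4], 0, 72]
    - [[36, 2, 4], 0, 72]
    - [[48, 2, 4], 0, 72]
    - [[58, 2, 4], 0, 72]
    - [[65, 2, 4], 0, 72]
    - [[65, 2, 4], 0, 72]

```text
clock: 28.52
position: [0.4376, 0.1148, 0.0291]
ee_rot: [0.702, -0.052, 0.709, 0.051]
contact_force: [-0.3, 0.3, 0.0]
width: 0.0722
```

```bash
python3 h.py  .436 .1145 .025
```

```text
(0.436, 0.1145, 0.025) shift [ 4.2 -0.1 -1.6] turn 0.006
clk 28.52 pos [0.4376 0.1148 0.0291] phi 0.146 w 72.2 F [-0.3  0.3  0. ] q [ 0.1   0.27  2.   -0.    0.87 -0.04] toolx [-0.01  -0.003 -1.   ]
```

move_arm:
  rows:
    - [[3, 0, -1.5], 0, 72]
    - [[4, 0, -1.5], 0, 64]
    - [[4, 0, -1.5], 0, 56]
    - [[4, 0, -1.5], 0, 48]
    - [[4, 0, -1.5], 0, 38]
    - [[4, 0, -1.5], 0, 38]
    - [[4, 0, -1.5], 0, 38]
    - [[4, 0, -1.5], 0, 38]

```text
clock: 29.18
position: [0.4364, 0.1146, 0.0258]
ee_rot: [0.702, -0.052, 0.708, 0.051]
contact_force: [-2.6, 0.0, 6.2]
width: 0.0483
```

move_arm:
  rows:
    - [[-3, 0, 0], 0, 38]
    - [[-7, 0, 0], 0, 38]
    - [[-14, 0, 0], 0, 38]
    - [[-30, 0, 0], 0, 38]
    - [[-55, 0, 0], 0, 38]
    - [[-85, 0, 0], 0, 38]
    - [[-115, 0, 0], 0, 38]
    - [[-145, 0, 0], 0, 38]

```text
clock: 29.85
position: [0.437, 0.115, 0.1723]
ee_rot: [0.702, -0.052, 0.709, 0.051]
contact_force: [0.9, 0.3, -3.4]
width: 0.0484
```

```bash
python3 h.py  .5293 .328 .185; python3 see.py y .436 .1145 .2
```

```text
(0.5293, 0.328, 0.185) shift [-14.3 197.3 122.1] turn 0.006
clk 29.85 pos [0.437  0.115  0.1723] phi 0.146 w 48.4 F [ 0.9  0.3 -3.4] q [ 0.11  0.12  1.79 -0.    1.25 -0.04] toolx [-0.01  -0.003 -1.   ]
```

View pics/y.png

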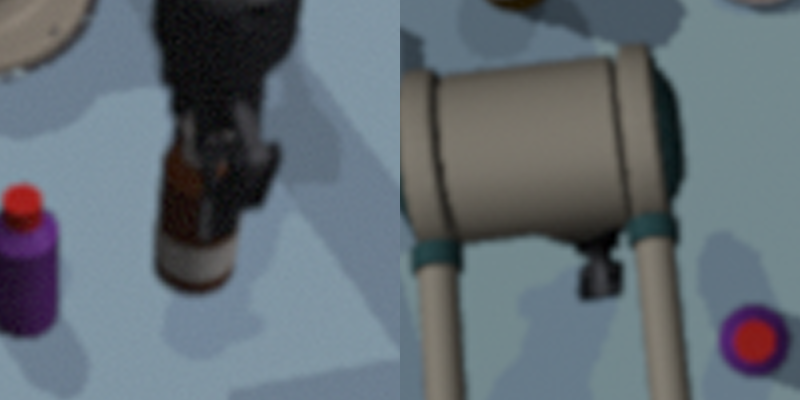

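Lifted. Carrying to the near slot.

move_arm:
  rows:
    - [[-10, 8, 5], 0, 38]
    - [[-14, 36, 22], 0, 38]
    - [[-14, 66, 41], 0, 38]
    - [[-14, 96, 60], 0, 38]
    - [[-14, 126, 78], 0, 38]
    - [[-14, 156, 97], 0, 38]
    - [[-14, 182, 113], 0, 38]
    - [[-14, 194, 120], 0, 38]

```text
clock: 30.62
position: [0.5328, 0.3287, 0.1873]
ee_rot: [0.705, -0.052, 0.705, 0.052]
contact_force: [0.4, 0.1, -3.3]
width: 0.0489
```

```bash
python3 h.py  .5293 .328 .07
```

```text
(0.5293, 0.328, 0.07) shift [ 1.173e+02 -1.000e-01 -3.600e+00] turn 0.008
clk 30.62 pos [0.5328 0.3287 0.1873] phi 0.148 w 48.9 F [ 0.4  0.1 -3.3] q [ 0.44  0.36  1.41 -0.    1.37  0.29] toolx [ 0.001 -0.    -1.   ]
```

move_arm:
  rows:
    - [[10, 0, -3], 0, 38]
    - [[30, 0, -3], 0, 38]
    - [[50, 0, -3], 0, 38]
    - [[70, 0, -3], 0, 38]
    - [[88, 0, -3], 0, 38]
    - [[100, 0, -3], 0, 38]
    - [[106, 0, -3], 0, 38]
    - [[106, 0, -3], 0, 38]

```text
clock: 31.28
position: [0.5279, 0.3272, 0.0784]
ee_rot: [0.703, -0.053, 0.707, 0.051]
contact_force: [0.9, -0.6, -2.7]
width: 0.0486
```

```bash
python3 h.py .5293 .328 .032; python3 see.py z .525 .37 .05; python3 pj.py .525 .37 .05  .5293 .328 .054
```

```text
(0.5293, 0.328, 0.032) shift [46.4  0.7  1.8] turn 0.008
clk 31.28 pos [0.5279 0.3272 0.0784] phi 0.148 w 48.6 F [ 0.9 -0.6 -2.7] q [ 0.44  0.43  1.58 -0.    1.13  0.3 ] toolx [-0.005 -0.003 -1.   ]
scene [0.5293, 0.328, 0.054] [139. 209.]
top [0.5293, 0.328, 0.054] [260. 193.]
```

View pics/z.png

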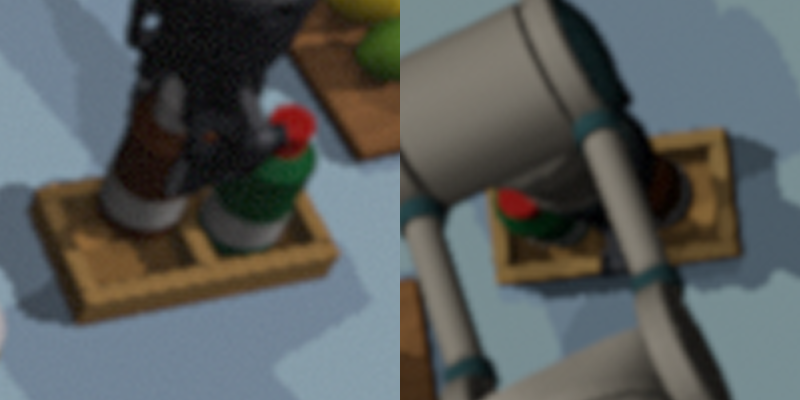

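move_arm:
  rows:
    - [[4, 1, 2], 0, 38]
    - [[10, 1, 2], 0, 38]
    - [[18, 1, 2], 0, 38]
    - [[26, 1, 2], 0, 38]
    - [[33, 1, 2], 0, 38]
    - [[38, 1, 2], 0, 38]
    - [[41, 1, 2], 0, 38]
    - [[42, 1, 2], 0, 38]

```text
clock: 32.05
position: [0.5312, 0.3292, 0.0381]
ee_rot: [0.705, -0.053, 0.706, 0.052]
contact_force: [-0.8, -0.7, -2.9]
width: 0.0485
```

```bash
python3 h.py .5293 .328 .032
```

```text
(0.5293, 0.328, 0.032) shift [ 6.1 -0.9 -2. ] turn 0.008
clk 32.05 pos [0.5312 0.3292 0.0381] phi 0.148 w 48.5 F [-0.8 -0.7 -2.9] q [ 0.44  0.48  1.62 -0.    1.04  0.3 ] toolx [-0.001 -0.001 -1.   ]
```

move_arm:
  rows:
    - [[2, -1, -2], 0, 38]
    - [[3, -1, -2], 0, 38]
    - [[4, -1, -2], 0, 38]
    - [[5, -1, -2], 0, 38]
    - [[6, -1, -2], 0, 38]
    - [[6.5, -1, -2], 0, 38]
    - [[7, -1, -2], 0, 38]
    - [[7, -1, -2], 0, 38]

```text
clock: 32.72
position: [0.5296, 0.328, 0.0319]
ee_rot: [0.705, -0.053, 0.705, 0.052]
contact_force: [-0.9, 0.2, 1.9]
width: 0.0486
```

On the floor (force −3 → +2 N). Releasing.

move_arm:
  rows:
    - [[0.5, 0, 0], 0, 52]
    - [[0.5, 0, 0], 0, 60]
    - [[0, 0, 0], 0, 72]
    - [[0, 0, 0], 0, 72]
    - [[-8, 0, 0], 0, 72]
    - [[-30, 0, 0], 0, 72]
    - [[-65, 0, 0], 0, 72]
    - [[-105, 0, 0], 0, 72]

```text
clock: 33.38
position: [0.5281, 0.3274, 0.1365]
ee_rot: [0.703, -0.053, 0.707, 0.051]
contact_force: [1.1, 0.4, -0.1]
width: 0.0721
```

```bash
python3 h.py  .6128 .188 .17
```

```text
(0.6128, 0.188, 0.17) shift [ -33.4 -150.4   63.1] turn 0.008
clk 33.38 pos [0.5281 0.3274 0.1365] phi 0.148 w 72.1 F [ 1.1  0.4 -0.1] q [ 0.44  0.39  1.5  -0.    1.26  0.3 ] toolx [-0.005 -0.003 -1.   ]
```

move_arm:
  rows:
    - [[-25, -3, 1], 0, 85]
    - [[-33, -32, 13], 0, 85]
    - [[-33, -66, 28], 0, 85]
    - [[-33, -100, 42], 0, 85]
    - [[-33, -130, 55], 0, 85]
    - [[-33, -148, 62], 0, 85]
    - [[-33, -150, 63], 0, 85]
    - [[-33, -150, 63], 0, 85]

```text
clock: 34.05
position: [0.6133, 0.1874, 0.1699]
ee_rot: [0.704, -0.052, 0.707, 0.051]
contact_force: [-0.7, 0.3, 0.0]
width: 0.0849
```

```bash
python3 h.py  .6128 .188 .08 .6128 .188 .022; python3 see.py A .57 .28 .08; python3 pj.py .57 .28 .08 .6128 .188 .085
```

```text
(0.6128, 0.188, 0.08) shift [89.9  0.8  0.1] turn 0.005
(0.6128, 0.188, 0.022) shift [147.9   1.    0.3] turn 0.005
clk 34.05 pos [0.6133 0.1874 0.1699] phi 0.145 w 84.9 F [-0.7  0.3  0. ] q [ 0.19  0.4   1.4  -0.    1.35  0.04] toolx [-0.004 -0.002 -1.   ]
scene [0.6128, 0.188, 0.085] [ 66. 272.]
top [0.6128, 0.188, 0.085] [334. 136.]
```

View pics/A.png

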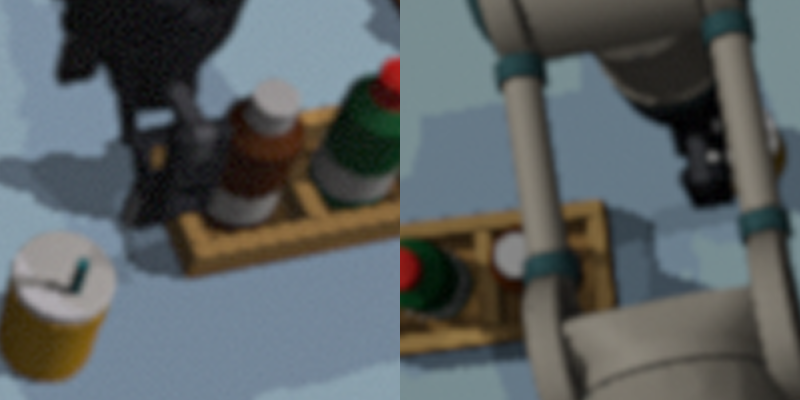

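move_arm:
  rows:
    - [[15, 1, 0], 0, 85]
    - [[40, 1, 1], 0, 85]
    - [[65, 1, 1], 0, 85]
    - [[90, 1, 2], 0, 85]
    - [[105, 1, 2], 0, 85]
    - [[112, 1, 2], 0, 85]
    - [[116, 1, 2], 0, 85]
    - [[116, 1, 2], 0, 85]

```text
clock: 34.82
position: [0.6129, 0.1912, 0.0536]
ee_rot: [0.703, -0.053, 0.707, 0.052]
contact_force: [0.4, -0.1, 0.3]
width: 0.085
```

```bash
python3 h.py  .614 .188 .024; python3 see.py B .6128 .188 .08
```

```text
(0.614, 0.188, 0.024) shift [29.6 -3.3  0.8] turn 0.009
clk 34.82 pos [0.6129 0.1912 0.0536] phi 0.149 w 85.0 F [ 0.4 -0.1  0.3] q [ 0.19  0.48  1.56 -0.    1.1   0.05] toolx [-0.006 -0.002 -1.   ]
```

View pics/B.png

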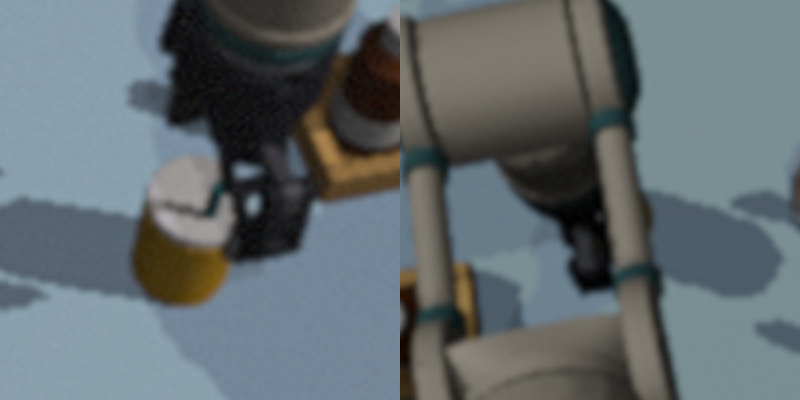

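```bash
python3 pj.py .6128 .188 .08 .658 .1975 .094  .6128 .188 .085 .6128 .188 0 .57 .185 .094
```

```text
scene [0.658, 0.1975, 0.094] [239. 256.]
scene [0.6128, 0.188, 0.085] [201. 196.]
scene [0.6128, 0.188, 0.0] [179. 265.]
scene [0.57, 0.185, 0.094] [183. 127.]
top [0.658, 0.1975, 0.094] [184. 131.]
top [0.6128, 0.188, 0.085] [200. 199.]
top [0.6128, 0.188, 0.0] [213. 218.]
top [0.57, 0.185, 0.094] [203. 259.]
```

move_arm:
  rows:
    - [[2, -3, 1], 0, 85]
    - [[6, -3, 1], 0, 85]
    - [[12, -3, 1], 0, 85]
    - [[18, -3, 1], 0, 85]
    - [[23, -3, 1], 0, 85]
    - [[27, -3, 1], 0, 85]
    - [[29, -3, 1], 0, 85]
    - [[29, -3, 1], 0, 85]

```text
clock: 35.58
position: [0.6148, 0.188, 0.0251]
ee_rot: [0.704, -0.053, 0.707, 0.052]
contact_force: [-0.2, 0.3, 0.4]
width: 0.0849
```

move_arm:
  rows:
    - [[0, 0, 0], 0, 76]
    - [[0, 0, 0], 0, 68]
    - [[0, 0, 0], 0, 60]
    - [[0, 0, 0], 0, 50]
    - [[0, 0, 0], 0, 48]
    - [[0, 0, 0], 0, 48]
    - [[0, 0, 0], 0, 48]
    - [[0, 0, 0], 0, 48]

```text
clock: 36.25
position: [0.6145, 0.1879, 0.0256]
ee_rot: [0.703, -0.053, 0.707, 0.052]
contact_force: [-3.1, -0.3, 5.5]
width: 0.0586
```

move_arm:
  rows:
    - [[-3, 0, 0], 0, 48]
    - [[-7, 0, 0], 0, 48]
    - [[-14, 0, 0], 0, 48]
    - [[-28, 0, 0], 0, 48]
    - [[-45, 0, 0], 0, 48]
    - [[-60, 0, 0], 0, 48]
    - [[-70, 0, 0], 0, 48]
    - [[-75, 0, 0], 0, 48]

```text
clock: 36.92
position: [0.6161, 0.1883, 0.1025]
ee_rot: [0.705, -0.053, 0.706, 0.052]
contact_force: [-0.1, 0.5, -1.4]
width: 0.0585
```

```bash
python3 h.py  .629 .009 .1; python3 see.py C .62 .1 .08; python3 pj.py .62 .1 .08 .6285 .0085 .005 .6285 .0085 .016
```

```text
(0.629, 0.009, 0.1) shift [   2.7 -179.3  -13.8] turn 0.009
clk 36.92 pos [0.6161 0.1883 0.1025] phi 0.149 w 58.5 F [-0.1  0.5 -1.4] q [ 0.19  0.44  1.5  -0.    1.2   0.04] toolx [-0.002 -0.001 -1.   ]
scene [0.6285, 0.0085, 0.005] [ 43. 287.]
scene [0.6285, 0.0085, 0.016] [ 43. 279.]
top [0.6285, 0.0085, 0.005] [333. 205.]
top [0.6285, 0.0085, 0.016] [333. 203.]
```

View pics/C.png

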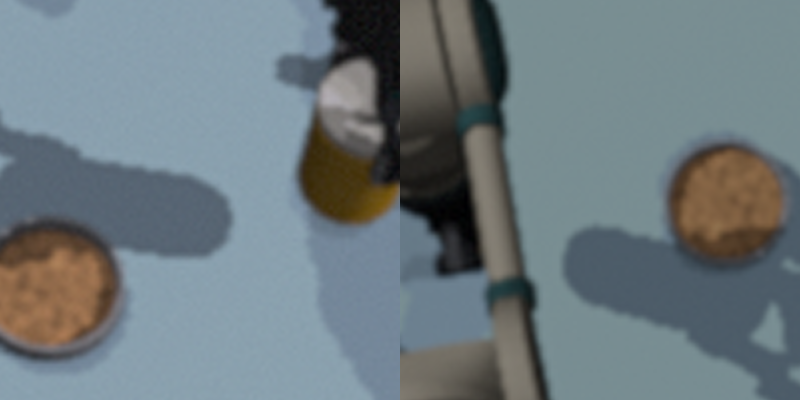

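move_arm:
  rows:
    - [[2, -12, -1], 0, 48]
    - [[2, -40, -3], 0, 48]
    - [[2, -72, -6], 0, 48]
    - [[2, -104, -8], 0, 48]
    - [[2, -136, -11], 0, 48]
    - [[2, -162, -13], 0, 48]
    - [[2, -176, -14], 0, 48]
    - [[2, -177, -14], 0, 48]

```text
clock: 37.68
position: [0.6275, 0.0073, 0.0986]
ee_rot: [0.704, -0.052, 0.707, 0.05]
contact_force: [-0.4, 0.1, -2.3]
width: 0.0585
```

```bash
python3 h.py  .629 .011 .0305
```

```text
(0.629, 0.011, 0.0305) shift [68.1  3.5  2.4] turn 0.005
clk 37.68 pos [0.6275 0.0073 0.0986] phi 0.145 w 58.5 F [-0.4  0.1 -2.3] q [-0.1   0.43  1.54 -0.    1.18 -0.24] toolx [-0.005 -0.003 -1.   ]
```

move_arm:
  rows:
    - [[4, 4, 2], 0, 48]
    - [[14, 4, 2], 0, 48]
    - [[26, 4, 2], 0, 48]
    - [[38, 4, 2], 0, 48]
    - [[48, 4, 2], 0, 48]
    - [[54, 4, 2], 0, 48]
    - [[58, 4, 2], 0, 48]
    - [[60, 4, 2], 0, 48]

```text
clock: 38.35
position: [0.6282, 0.0122, 0.0377]
ee_rot: [0.703, -0.052, 0.707, 0.051]
contact_force: [-0.0, 0.1, -2.6]
width: 0.0589
```

```bash
python3 h.py  .629 .011 .0305; python3 see.py D .629 .011 .05
```

```text
(0.629, 0.011, 0.0305) shift [ 7.2 -1.3  0.7] turn 0.006
clk 38.35 pos [0.6282 0.0122 0.0377] phi 0.146 w 58.9 F [-0.   0.1 -2.6] q [-0.09  0.48  1.61 -0.    1.05 -0.23] toolx [-0.006 -0.003 -1.   ]
```

View pics/D.png

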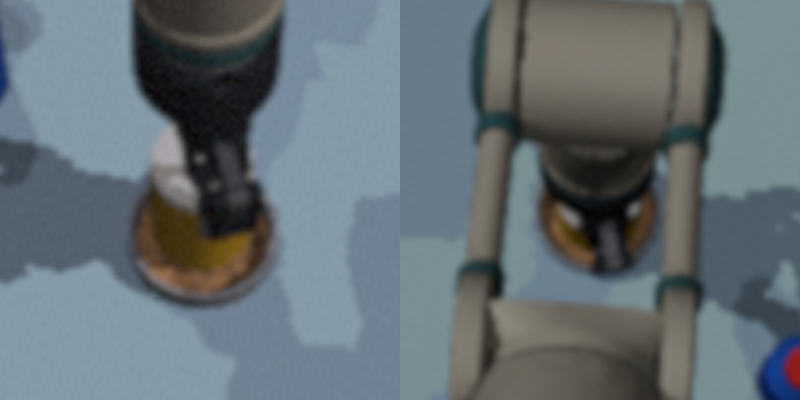

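move_arm:
  rows:
    - [[2, -1, 1], 0, 48]
    - [[4, -1, 1], 0, 48]
    - [[5, -1, 1], 0, 48]
    - [[6, -1, 1], 0, 48]
    - [[7, -1, 1], 0, 48]
    - [[7.5, -1, 1], 0, 48]
    - [[8, -1, 1], 0, 48]
    - [[8, -1, 1], 0, 48]

```text
clock: 39.12
position: [0.6297, 0.0109, 0.0307]
ee_rot: [0.703, -0.052, 0.707, 0.05]
contact_force: [-1.5, -0.7, -0.7]
width: 0.0583
```

move_arm:
  rows:
    - [[0.5, 0, 0], 0, 48]
    - [[1, 0, 0], 0, 48]
    - [[1, 0, 0], 0, 48]

```text
clock: 39.37
position: [0.6297, 0.0109, 0.0306]
ee_rot: [0.704, -0.052, 0.707, 0.05]
contact_force: [-2.5, -0.7, 4.4]
width: 0.0586
```

Contact (+4 N). Releasing, then rising clear.

move_arm:
  rows:
    - [[0, 0, 0], 0, 64]
    - [[0, 0, 0], 0, 72]
    - [[0, 0, 0], 0, 85]
    - [[0, 0, 0], 0, 85]
    - [[-8, 0, 0], 0, 85]
    - [[-30, 0, 0], 0, 85]
    - [[-65, 0, 0], 0, 85]
    - [[-105, 0, 0], 0, 85]

```text
clock: 40.03
position: [0.6285, 0.0113, 0.1351]
ee_rot: [0.702, -0.052, 0.709, 0.051]
contact_force: [0.7, -0.0, -0.3]
width: 0.085
```

move_arm:
  rows:
    - [[-40, 0, 0], 0, 85]
    - [[-80, 0, -30], 0, 85]
    - [[-100, 0, -70], 0, 85]
    - [[-100, 0, -110], 0, 85]
    - [[-100, 0, -150], 0, 85]
    - [[-100, 0, -190], 0, 85]
    - [[-100, 0, -230], 0, 85]
    - [[-100, 0, -250], 0, 85]

```text
clock: 40.7
position: [0.3772, -0.0244, 0.2379]
ee_rot: [0.701, -0.052, 0.709, 0.051]
contact_force: [0.3, -0.1, -0.4]
width: 0.0848
```

Run:
```python
from fit import *
from rig import manip
for n in CAL: cv2.imwrite(f"pics/end_{n}.png",viewer.get_image(n)[:,:,::-1])
s=manip.get_state(); print(s["clock"],s["position"],s["width"])
```

```text
40.8 [ 0.3780719  -0.02450846  0.23828359] 0.08500575466955577
```

View pics/end_scene.png

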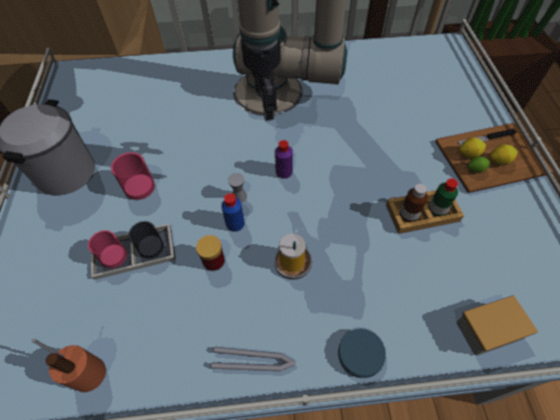

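View pics/end_top.png

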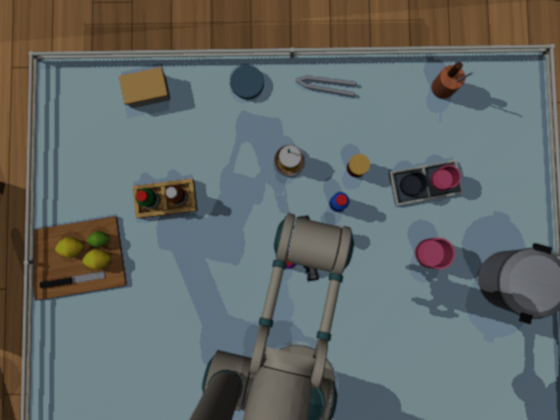

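All five are in place, with jar (211,253) and jigger (238,188) where they started in the scene view. As a last check I'll overlay the ideal placements, meaning slot, bay and caddy centres at floor height.

Run:
```python
from fit import *
I={"bottle_g":(.5209,.4073,.006),"bottle_b":(.5295,.3278,.006),"tumbler_s":(.5514,-.3335,.004),"tumbler_r":(.5677,-.4261,.004),"straw":(.6285,.0095,.005)}
rows=[]
for n in CAL:
    im=cv2.resize(cv2.imread(f"pics/end_{n}.png"),None,fx=S,fy=S,interpolation=2)
    for t,p in I.items():
        cs,_=cv2.findContours(sil(t,p,n),0,2); cv2.drawContours(im,cs,-1,(0,255,255),2)
    L=[]
    for p in((.525,.37,.05),(.56,-.38,.04),(.6285,.0085,.04)):
        c=((proj([p],n)[0]+.5)*S).astype(int); L.append(im[c[1]-145:c[1]+145,c[0]-130:c[0]+130])
    rows.append(np.hstack(L))
cv2.imwrite("pics/final.png",np.vstack(rows))
```

```text
(no output)
```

View pics/final.png

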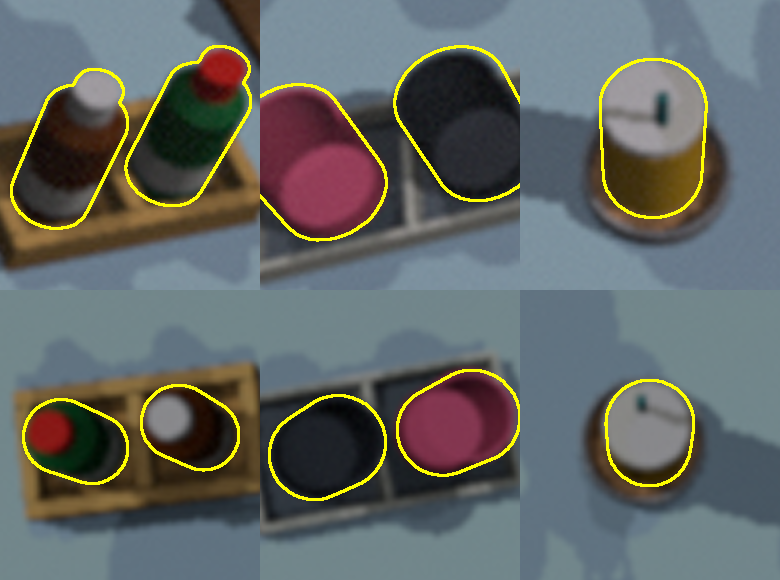

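All outlines match to about 1 px, within about 5 mm. Handing in.

```bash
python3 -c "
from rig import manip
print(manip.sign_off())"
```

```text
the job is handed in; nothing more can be done
None
```

I placed all five things and handed the job in at about 41 s of the 128 s allowed; the hand-in gave no verdict.

- **Rack:** the green bottle is in the slot on the far left, the brown bottle in the one nearer the middle.
- **Tray:** the smoke tumbler is in the bay nearer the middle, the small rose tumbler in the outer one.
- **Caddy:** the straw cup stands in it.

Each piece was lowered until the wrist force showed it had touched the floor, and only then released.

**Last checks:** outlines drawn at the slot, bay and caddy centres, at floor height, matched the objects in both views to about 1 px (within about 5 mm). Everything looked upright. The jar looked unmoved in both views. The jigger looked unmoved in the scene view, but the arm hid it in the last top picture. I did not measure either one numerically at the end.

**Disagreements:**
- The gripper showed about 27 mm higher than the stated TCP offset implies. A force-checked descent over the green bottle's cap met no contact where the stated geometry would have hit, so I used the visual value for the bottles and the cup.
- The network did not find the caddy in the scene view, and some other masks were a few pixels off. I refined them with GrabCut and silhouette fits.

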